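Balance a tube rotator: heavy side down

ROBOT

A 6-joint arm with a two-finger parallel gripper is mounted at the origin on the work surface. World frame = base frame: x ahead of the robot, y to its left, z up, the work surface at z = 0. Lengths are in mm, angles in degrees, forces in N, time in s.
With the tool pointing down it reaches from about 350 to 850 mm from the base axis. Payload 8.1 kg.
Tool frame: the origin (TCP) lies midway between the tips of the shut fingers; the grasp point (between the pads) lies hold_point_z behind it (hold_point_z is the distance from the TCP to the grasp point, in mm); z points along the fingers, x is the direction in which the jaws open and shut, and the axes are right-handed (so a half turn about z gives the same grasp; the last joint's range is limited). The gripper opens to 85 mm and grips with 20 to 120 N. Pads are 22 mm wide; open, the fingers measure 114 mm over their backs; the gripper's body (76 mm by 85 mm) begins 54 mm behind the grasp point. The pads swing forward as they close: fully open they stand 13 mm farther back than shut.
Start: joints at [-72.674, 7.471, 85.268, -0, 87.261, -4.893], TCP at [226.912, -555.443, 231.292] pointing down, gripper open.
Joint ranges: [-169.43, 169.43], [-51.17, 129.36], [1.28, 143.12], [-76.62, 256.62], [0, 156.53], [-152.29, 152.29]. Speed limits (degrees/s): [136.94, 136.94, 159.86, 180, 180, 180].

INTERFACE

Orientations are given as [roll, pitch, yaw] about the fixed x, y, z axes, in that order (R = Rz(yaw) Ry(pitch) Rx(roll)).
In Python, from bench import * gives the robot as it stands.
- The arm moves only by the shell command python3 -m pendant 'ROWS' [OPENING] [FORCE]. ROWS is JSON, a list that holds one entry, the list of rows, each a list of 4 numbers: the shift along the tool's x, y, z normalised to -1 to 1, where 1 is 0.02 m, then the turn about the tool's z normalised to -1 to 1, where 1 is 0.08 rad. A call has exactly 10 rows; each row shifts and turns the pose as measured when the row begins, along the tool's axes as they then stand; what a row does not reach is not made up. A row lasts 1/12 s, in which the tool goes at most 41.7 mm and 7.16 degrees, less where a joint would pass 70% of its speed; a pose out of reach is approached as far as the arm can. A call with a number of a shift or a turn outside -1 to 1 is refused whole. A call with a gripper value outside its range is refused whole. OPENING is the gripper's target within -1 to 1 (fully open at 1, half-way at 0, shut at -1), set as the call begins (- or left out, the last holds). The fingers move at their own pace and stop on an object; FORCE is the grip in N (left out, the last holds). Time passes only in rows, so rows that do not move let the fingers close, or fill a call up. It gives the time, the measured TCP pose, the force and the opening at its end, in the units of the state.
- sense(): the state, without advancing time (a new reading comes with each control period).
- snapshot(name): name is "side" or "top"; returns the picture (420x560x3 uint8, red, green, blue); there is no depth.
- calibration(name): a dict with "mtx" (3x3 intrinsics, pixels), "world_to_cam" (4x4, takes a point from world to camera coordinates). Camera axes: x right, y down, z forward; pixel columns grow to the right and rows downward; lengths in mm; the calibration is good to about 2 mm. A picture is of the moment at which its call begins. calibration takes no time and is no camera call.
- hand_in(): hands the job in, once; it reports no verdict.
The state is a dict: "time": time; "joint_pos": joint angles; "qd": joint speeds; "joint_efforts": joint torques, N m; "tool_pos": TCP position; "tcp_rot": TCP orientation; "ft_force": force on the tool from outside, world axes, zero at the start; "wrist_torque": the same for the moment, N m; "finger_gap": finger opening in mm.
Only numpy, scipy, OpenCV 4.12 (cv2) and the standard library are available. Lean on these libraries where they do the work, as an engineer would, in place of code of your own. Each camera call takes 0.05 s, during which the arm holds its last target.

TASK

The loaded wheel of the tube rotator is out of balance: first stand the spare tube that lies on the bench upright in the steel cup, where I can reach it, and let go of it. Then turn the wheel by hand to feel where its heavy side is, bring the heavy side straight down and keep hold of the rim there: finish while still gripping it, so that the wheel cannot turn when I plug the spare tube in at the top. Leave everything else on the bench where it stands.

Things in the scene. Friction and masses are not known exactly. Their poses are not given: they have to be found in the camera images.
- tube: Spare balance tube: opaque white plastic sample tube, 115 mm long, 70 g, body 30 mm in diameter; the 12 mm skirt at its foot and the 14 mm blue screw cap are 34 mm in diameter. Origin: centre of the foot's underside; its z axis runs along the tube from the foot to the cap. At the start it lies on the bench, cap to the robot's left (+y), roughly across the robot's view
- tube_cap (a point): Centre of the top of the spare tube's cap, 115 mm from its foot along its z axis
- cup: Loose plain steel cup without handle, 0.45 kg, 54 mm outside and 46 mm inside diameter, 55 mm high, 50 mm deep inside. Origin: centre of its underside, z up
- rotator: End-over-end tube rotator, fixed to the bench: white drive housing 130 x 170 mm and 198 mm high on the robot's side of the wheel, on a dark foot plate 300 x 190 x 13 mm that reaches under the wheel. Origin: on the bench under the middle of the housing; x points from the housing along the wheel's shaft towards the wheel, z up
- wheel_hub (a point): Centre of the wheel: on the shaft's axis, mid-thickness of the wheel's plate, 105 mm ahead (rotator x) of the rotator's origin, 165 mm above the bench; does not turn. x axis: the level shaft axis; y: level, in the wheel's plane; z up
- rim_top (a point): Highest point of the wheel's rim, 140 mm above the hub; does not turn; axes as the hub's. The wheel is an upright flat round aluminium plate, 280 mm in diameter, 10 mm thick, bare over the outer 35 mm of both faces, so the rim can be pinched from above, one finger on each face
- tube_ends (a point): On the axis, 85 mm ahead of the hub, level with the cap ends of the wheel's tubes. 12 sockets on a circle of 85 mm radius, every second one holding an opaque tube like the spare one: 85 mm out of the plate away from the robot, 30 mm towards it, none farther than 105 mm from the axis. What they hold differs and cannot be seen, so one side of the wheel, in any direction, is heavy
- wheel (a joint): Wheel's turn about the hub's x axis, rad; positive moves the rim's top to the hub's -y. Its zero means nothing; no stops. Drive drag, 0.31 N m either way, keeps it where it is left. The heavy side adds a pull of at most 0.2 to 0.3 N m (heavy side level with the axis), none when straight up or down. Starts with the heavy side 0.9 rad or more from straight down
- dish_a: Closed petri dish, 60 mm in diameter, 15 mm high; not to be moved. Origin: centre of its underside
- dish_b: Stack of two petri dishes, 60 mm in diameter, 32 mm high; not to be moved. Origin: centre of its underside
- dish_c: Closed petri dish, 60 mm in diameter, 15 mm high; not to be moved. Origin: centre of its underside
- bottle_a: Square clear sample bottle with white cap, 62 x 62 mm, 128 mm high; not to be moved. Origin: centre of its underside
- bottle_b: Square clear sample bottle with white cap, 62 x 62 mm, 128 mm high; not to be moved. Origin: centre of its underside
- forceps: Steel forceps lying on the bench, 115 mm long; not to be moved. Origin: centre of its underside
- timer: Small white bench timer lying flat, 55 x 65 x 16 mm; not to be moved. Origin: centre of its underside
There are look-alikes about, which are no part of the job. What is shaped like the tube but red is not meant. Of the things that look like the cup, take the one that is farthest to the robot's right at the start.

How it is judged (in metres and radians):
On the way, in this order (a step that is already met when the one before it is completed fails the run):
1. the spare tube stands upright in the steel cup, let go (horizontal distance between tube and cup below 0.022 m and z of tube in the frame of cup below 0.025 m and angle between tube's own z axis and vertical below 0.35 rad and z of tube_cap in the frame of cup above 0.1 m and angle between cup's own z axis and vertical below 0.15 rad and contact force between the fingers and tube below 0.2 N and linear speed of tube below 0.05 m/s), for 0.3 s.
2. the wheel is held still by its rim with its heavy side straight down (contents_c0 is the hidden centre of what weighs, 80 mm from the axis) (z of contents_c0 in the frame of wheel_hub below -0.0773 m and velocity of joint wheel between -0.08 and 0.08 rad/s and contact force between the fingers and wheel above 4 N and distance between the grasp point and wheel_hub below 0.165 m and x of the grasp point in the frame of wheel_hub between -0.02 and 0.02 m), for 0.5 s.
At the end, for the whole second after the job is handed in: The robot still grips the wheel at its rim (fingers astride the plate, 4 N or more); the wheel is still, its heavy side within 0.26 rad (half a socket spacing) of straight down; the spare tube stands in the cup, foot on its floor, cap up, leaning less than 0.35 rad, let go (all of step 1 and all of step 2); the arm keeps its last pose, push and grip.
It fails at once if another thing on the bench (dishes, bottles, forceps, timer) is shifted by more than 30 mm (distance of any of dish_a, dish_b, dish_c, bottle_a, bottle_b, forceps, timer from where it was at the start of the episode above 0.03 m).
It fails at once if the cup is knocked over (angle between cup's own z axis and vertical above 0.6 rad).
It also fails if it takes over 72 s, if anything falls off the work surface, if the arm or the gripper's body presses on something with over 40 N, if the wrist force passes 120 N, or if a joint passes its speed limit or range.

## Working session

There is one attempt and no reset: what is moved stays moved. The work goes in short steps, Python scripts to look and compute and a shell command to move; the robot and the scene stay as the last step left them, time stands still between calls to the robot, and variables do not carry over. Pictures are saved under pics/ and viewed, and the job is handed in when it is done.

```bash
mkdir -p pics; ls
python3 - <<'E'
from bench import *
import cv2
print(sense())
for n in("side","top"):
    c=calibration(n);print(n,c)
    cv2.imwrite(f"pics/{n}0.png",cv2.cvtColor(snapshot(n),cv2.COLOR_RGB2BGR))
E
```

```text
pics
{'time': 0.0, 'joint_pos': array([-7.26723306e+01,  7.51258235e+00,  8.53301539e+01,  5.98750126e-04,
        8.72612925e+01, -4.89258343e+00]), 'qd': array([ 0.11590944,  0.0587713 , -0.01077907, -0.12149039, -0.03317423,
       -0.05308303]), 'joint_efforts': array([-2.80376953e-04, -5.69406366e+01, -5.00549912e+01, -3.59884216e-04,
        1.48001901e-02, -3.01857074e-05]), 'tool_pos': array([ 226.76526796, -554.90349364,  230.26237739]), 'tcp_rot': array([-1.79990532e+02,  1.03598760e-01, -6.77797677e+01]), 'ft_force': array([0.25651932, 1.72416289, 0.51660664]), 'wrist_torque': array([0.02783505, 0.01135096, 0.01820718]), 'finger_gap': 85.51951202064103}
side {'mtx': array([[408.13262365,   0.        , 275.22470313],
       [  0.        , 408.13262365, 214.18147481],
       [  0.        ,   0.        ,   1.        ]]), 'world_to_cam': array([[-7.99619301e-01, -6.00491650e-01,  4.33022664e-03,
         4.25033351e+02],
       [-3.65093105e-01,  4.80410330e-01, -7.97441496e-01,
         4.10378262e+02],
       [ 4.76776674e-01, -6.39230548e-01, -6.03380734e-01,
         7.82419244e+02],
       [ 0.00000000e+00,  0.00000000e+00,  0.00000000e+00,
         1.00000000e+00]])}
top {'mtx': array([[390.15277289,   0.        , 282.10048929],
       [  0.        , 390.15277289, 208.82051694],
       [  0.        ,   0.        ,   1.        ]]), 'world_to_cam': array([[ 1.36764091e-02, -9.99821655e-01, -1.30235802e-02,
        -7.83147175e+01],
       [-9.98462045e-01, -1.29556564e-02, -5.39044975e-02,
         5.80467273e+02],
       [ 5.37261548e-02,  1.37407705e-02, -9.98461162e-01,
         1.18678817e+03],
       [ 0.00000000e+00,  0.00000000e+00,  0.00000000e+00,
         1.00000000e+00]])}
```

View pics/side0.png

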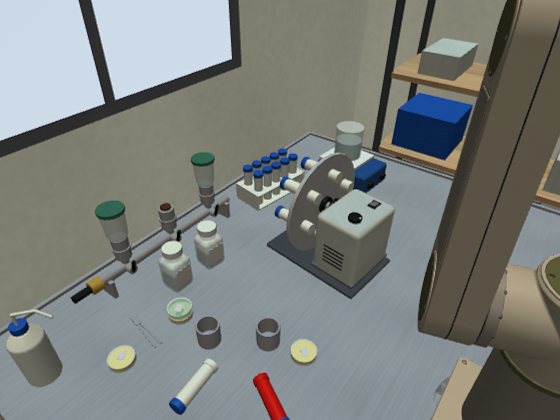

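View pics/top0.png

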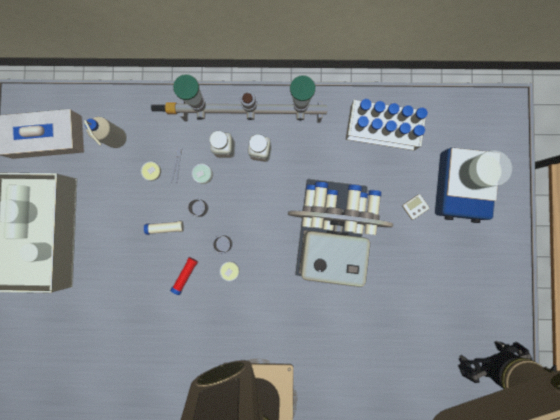

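Tube candidates in the top view are white (163,228), which I choose, and red (184,276), which is not meant. Cup candidates are (199,208) and (223,244). The right-most is (223,244), so I choose that one. Next are close crops.

```bash
cat > h.py <<'E'
from bench import *
import cv2, numpy as np
def ray(n,u,v):
    c=calibration(n);T=c["world_to_cam"];R=T[:3,:3];t=T[:3,3]
    d=R.T@np.linalg.solve(c["mtx"],[u,v,1.]);o=-R.T@t
    return o,d
def at(n,u,v,z):
    o,d=ray(n,u,v);return o+d*(z-o[2])/d[2]
def proj(n,p):
    c=calibration(n);T=c["world_to_cam"];q=c["mtx"]@(T[:3,:3]@np.array(p,float)+T[:3,3]);return q[:2]/q[2]
def crop(n,img,x,y,w,h,s,name):
    k=cv2.resize(img[y:y+h,x:x+w],None,fx=s,fy=s,interpolation=cv2.INTER_CUBIC)
    cv2.imwrite(f"pics/{name}.png",cv2.cvtColor(k,cv2.COLOR_RGB2BGR))
E
python3 - <<'E'
from h import *
t=cv2.cvtColor(cv2.imread("pics/top0.png"),4);s=cv2.cvtColor(cv2.imread("pics/side0.png"),4)
crop("top",t,135,190,130,100,6,"c1")
crop("side",s,150,300,180,120,4,"c2")
crop("top",t,280,170,130,120,5,"c3")
E
```

```text
(no output)
```

View pics/c1.png

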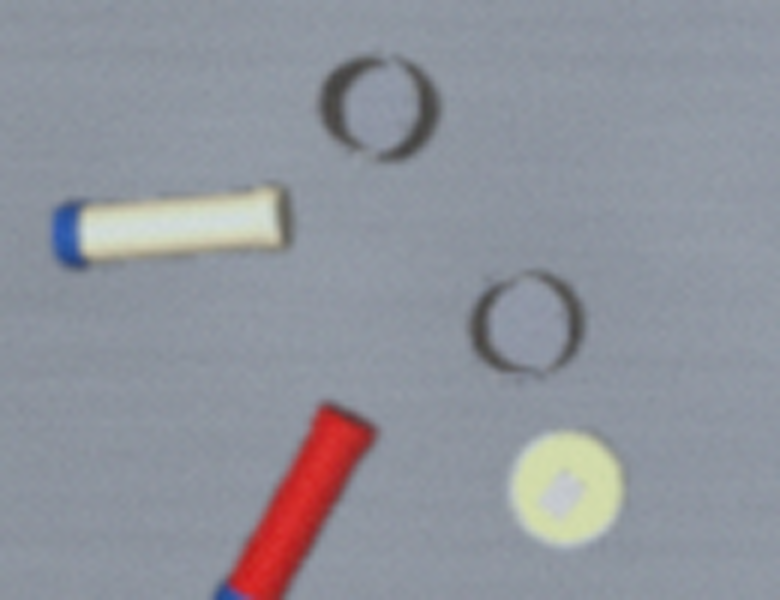

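View pics/c2.png

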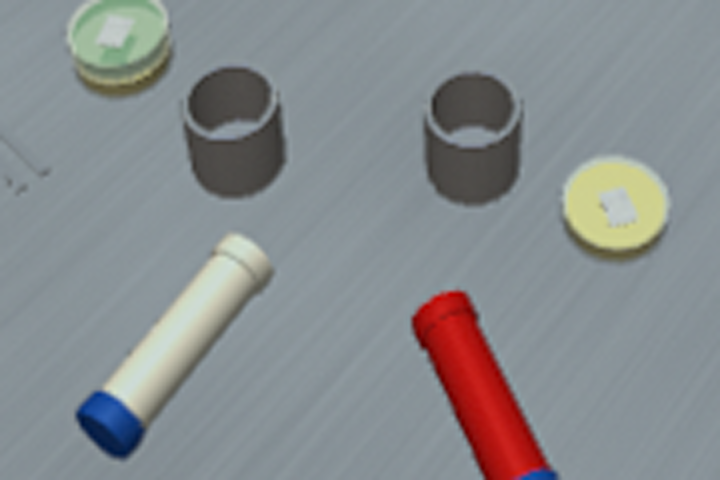

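View pics/c3.png

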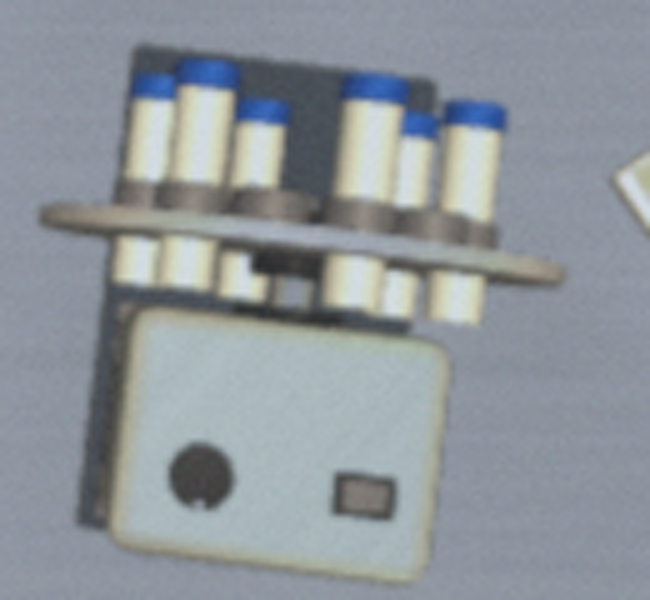

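The crops confirm the white tube with blue cap at the left (+y), and the right-hand cup at top (223,244), next to the yellow dish. Next I work out the positions.

Run:
```python
from h import *
np.set_printoptions(precision=1,suppress=True)
# tube
print("tube top cap,foot",at("top",143.8,229.2,17),at("top",183.3,226.2,17))
f=lambda x,y:(150+x/4,300+y/4)
print("tube side cap,foot",at("side",*f(110,425),17),at("side",*f(247,262),17))
print("cup top",at("top",222.8,243.7,55),"side",at("side",*f(473,107),55), "bottom-ish",at("side",*f(473,170),0))
p=at("side",*f(473,107),55)
for n in("top",):
  for z in(0,55): print(z,proj(n,[p[0],p[1],z]))
g=lambda x,y:(280+x/5,170+y/5)
# wheel rim extreme points at z=165 in top crop, rim top approx
print("rim L,R",at("top",*g(40,215),165),at("top",*g(565,275),165))
# housing top corners z=198
for q in[(130,308),(450,345),(425,582),(110,545)]: print(at("top",*g(*q),198))
print("red",at("top",184,276,17),"dish",at("top",229,271,15))
```

```text
tube top cap,foot [512.9 354.7  17. ] [523.8 232.8  17. ]
tube side cap,foot [512.1 343.6  17. ] [520.7 239.2  17. ]
cup top [473.3 103.6  55. ] side [468.1 110.5  55. ] bottom-ish [467.4 112.    0. ]
0 [223.4 244.7]
55 [220.4 245.4]
rim L,R [562.3 -88.7 165. ] [ 533.8 -370.4  165. ]
[ 513.1 -136.1  198. ]
[ 496.2 -302.1  198. ]
[ 374.2 -289.4  198. ]
[ 390.7 -127.   198. ]
red [371.8 226.5  17. ] dish [388.8  89.3  15. ]
```

Run:
```python
from h import *
np.set_printoptions(precision=2,suppress=True)
for i in range(5):
    snapshot("top"); s=sense(); print(s["time"],s["tool_pos"],s["ft_force"],s["wrist_torque"],s["joint_efforts"])
```

```text
0.15 [ 226.79 -555.02  230.44] [-0.24 -0.13 -1.03] [-0.04 -0.05  0.02] [  0.   -57.01 -50.12  -0.     0.01   0.  ]
0.2 [ 226.8  -555.12  230.63] [0.   0.21 0.14] [-0.01 -0.05  0.03] [  0.   -56.93 -50.05  -0.     0.01   0.  ]
0.25 [ 226.83 -555.19  230.8 ] [-0.06  0.23  0.12] [ 0.    0.02 -0.01] [ -0.   -56.88 -50.02  -0.     0.01  -0.  ]
0.3 [ 226.84 -555.25  230.89] [-0.23  0.76 -0.18] [-0.05  0.01 -0.06] [ -0.   -56.86 -50.    -0.     0.01  -0.  ]
0.35 [ 226.9  -555.31  231.03] [-0.55  0.5  -0.2 ] [-0.    0.01  0.05] [ -0.   -56.85 -50.    -0.     0.01   0.  ]
```

```bash
cat > go.py <<'E'
# usage: go.py x y z yaw : how far to go from the current pose, in tool axes/units; rounded per-row suggestion for one call
from h import *; import sys
s=sense();p=s["tool_pos"].copy();r=s["tcp_rot"];yaw=r[2]
x,y,z,w=map(float,sys.argv[1:5]);T=np.array([x,y,z]);n=int(sys.argv[5]) if len(sys.argv)>5 else 10
print("t",round(s["time"],2),"at",p.round(1),r.round(1),"gap",round(s["finger_gap"],1),"F",s["ft_force"].round(1))
for i in range(n):
    k=n-i;d=(T-p)/20/1.0;m=max(np.abs(d).max()/0.95,1)
    # even spread over remaining rows, capped
    st=d/max(k,m); a=np.radians(yaw);dx=np.array([np.cos(a),np.sin(a)]);dy=np.array([np.sin(a),-np.cos(a)])
    dw=(w-yaw+180)%360-180;tn=np.clip(-np.radians(dw)/0.08/k,-1,1)
    row=np.round([st[:2]@dx,st[:2]@dy,-st[2],tn],2);row=np.clip(row,-1,1);print(row.tolist(),end=" ")
    p=p+20*np.array([*(row[0]*dx+row[1]*dy),-row[2]]);yaw-=np.degrees(row[3]*0.08)
print("\n-> ",p.round(1),round(yaw,1))
E
python3 go.py 512 325 200 5
```

```text
t 0.35 at [ 226.9 -555.3  231. ] [-180.     0.   -67.8] gap 85.3 F [-0.5  0.5 -0.2]
[-0.76, -0.64, 0.03, -1.0] [-0.71, -0.7, 0.03, -1.0] [-0.65, -0.76, 0.03, -1.0] [-0.59, -0.81, 0.03, -1.0] [-0.52, -0.85, 0.03, -1.0] [-0.45, -0.89, 0.03, -1.0] [-0.38, -0.92, 0.03, -1.0] [-0.3, -0.95, 0.03, -1.0] [-0.23, -0.97, 0.03, -1.0] [-0.15, -0.99, 0.03, -1.0] 
->  [ 288.4 -365.5  225. ] -21.9
```

```bash
python3 -m pendant '[[[-0.75,-0.6,-0.1,-1],[-0.7,-0.7,-0.1,-1],[-0.65,-0.75,-0.1,-1],[-0.6,-0.8,-0.1,-1],[-0.5,-0.85,0,-1],[-0.45,-0.9,0,-1],[-0.4,-0.9,0,-1],[-0.3,-0.95,0,-1],[-0.2,-1,0,-1],[-0.15,-1,0,-1]]]' 1 20; python3 go.py 512 325 220 5
```

```text
time: 1.18
tool_pos: [285.8, -360.2, 238.3]
tcp_rot: [180.0, 0.0, -20.2]
ft_force: [0.4, 0.1, -0.2]
finger_gap: 85.3
t 1.18 at [ 285.8 -360.2  238.3] [180.    0.  -20.2] gap 85.3 F [ 0.4  0.1 -0.2]
[-0.03, -1.0, 0.03, -0.55] [0.01, -1.0, 0.03, -0.55] [0.05, -1.0, 0.03, -0.55] [0.1, -1.0, 0.02, -0.55] [0.14, -0.99, 0.03, -0.55] [0.18, -0.98, 0.02, -0.55] [0.23, -0.97, 0.03, -0.55] [0.27, -0.96, 0.02, -0.55] [0.31, -0.95, 0.03, -0.55] [0.35, -0.94, 0.02, -0.56] 
->  [ 348.4 -170.3  233.1] 5.0
```

```bash
python3 -m pendant '[[[0,-1,0,-0.55],[0,-1,0,-0.55],[0.05,-1,0,-0.55],[0.1,-1,0,-0.55],[0.15,-1,0,-0.55],[0.2,-1,0,-0.55],[0.25,-1,0,-0.55],[0.3,-1,0,-0.55],[0.3,-1,0,-0.55],[0.35,-1,0,-0.55]]]'; python3 go.py 512 325 200 5
```

```text
time: 2.02
tool_pos: [349.6, -156.1, 239.3]
tcp_rot: [179.8, -0.2, 6.3]
ft_force: [-0.1, -0.6, -0.4]
finger_gap: 85.5
t 2.02 at [ 349.6 -156.1  239.3] [179.8  -0.2   6.3] gap 85.5 F [-0.1 -0.6 -0.4]
[0.42, -0.91, 0.08, 0.03] [0.42, -0.91, 0.08, 0.03] [0.42, -0.91, 0.08, 0.03] [0.42, -0.91, 0.08, 0.03] [0.41, -0.91, 0.08, 0.03] [0.41, -0.91, 0.08, 0.03] [0.41, -0.91, 0.08, 0.03] [0.41, -0.92, 0.08, 0.03] [0.41, -0.92, 0.08, 0.03] [0.4, -0.92, 0.08, 0.02] 
->  [413.6  33.9 223.3] 5.0
```

```bash
python3 -m pendant '[[[0.4,-1,0.1,0],[0.4,-1,0.1,0],[0.4,-1,0.1,0],[0.4,-1,0.1,0],[0.4,-1,0.1,0],[0.4,-1,0.1,0],[0.4,-1,0.1,0],[0.4,-1,0.1,0],[0.4,-1,0.1,0],[0.4,-1,0.1,0]]]';  python3 -m pendant '[[[0.4,-1,0.3,0],[0.4,-1,0.3,0],[0.4,-1,0.3,0],[0.4,-1,0.3,0],[0.4,-1,0.3,0],[0.4,-1,0.3,0],[0.3,-1,0.3,0],[0.3,-1,0.3,0],[0.3,-1,0.3,0],[0.3,-1,0.3,0]]]'; python3 go.py 512 328 120 5
```

```text
time: 2.85
tool_pos: [408.6, 62.4, 220.6]
tcp_rot: [179.6, -0.6, 6.5]
ft_force: [0.3, -0.1, -0.4]
finger_gap: 85.4
time: 3.68
tool_pos: [460.7, 281.3, 160.1]
tcp_rot: [179.6, -1.0, 6.6]
ft_force: [0.3, 0.1, -0.6]
finger_gap: 85.7
t 3.68 at [460.7 281.3 160.1] [179.6  -1.    6.6] gap 85.7 F [ 0.3  0.1 -0.6]
[0.28, -0.2, 0.2, 0.04] [0.28, -0.2, 0.2, 0.03] [0.28, -0.2, 0.2, 0.04] [0.28, -0.21, 0.2, 0.03] [0.28, -0.21, 0.2, 0.04] [0.28, -0.21, 0.2, 0.03] [0.28, -0.21, 0.2, 0.04] [0.28, -0.21, 0.2, 0.03] [0.28, -0.2, 0.2, 0.04] [0.27, -0.21, 0.2, 0.03] 
->  [512.  328.  120.1] 5.0
```

Run:
```python
import bench
print([n for n in dir(bench) if not n.startswith('__')], getattr(bench,'hold_point_z',None))
from h import *
t=snapshot("top");s=snapshot("side")
crop("top",t,100,170,160,120,5,"d1");crop("side",s,120,270,200,150,4,"d2")
```

```text
['PlanningError', 'calibration', 'hand_in', 'hold_point_z', 'sense', 'snapshot'] 18.700000000000003
```

View pics/d1.png

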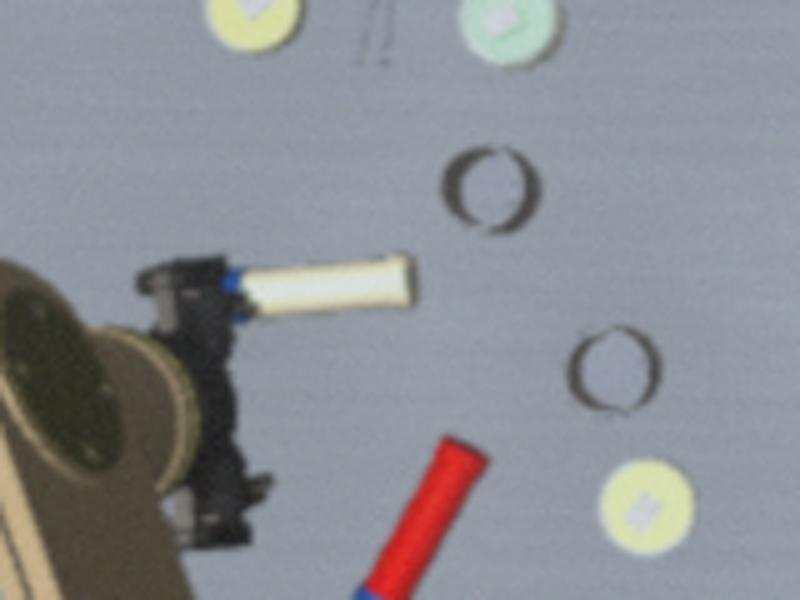

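View pics/d2.png

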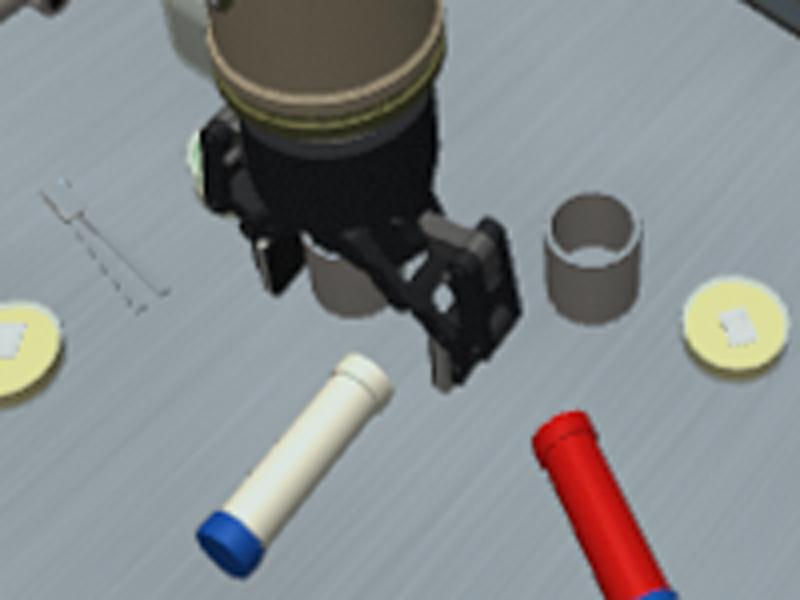

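```bash
python3 -m pendant '[[[0.3,-0.2,0.3,0.05],[0.3,-0.2,0.3,0.05],[0.3,-0.2,0.3,0.05],[0.3,-0.2,0.3,0.05],[0.3,-0.2,0.3,0],[0.3,-0.2,0.3,0],[0.3,-0.2,0.3,0],[0.3,-0.2,0.3,0],[0.2,-0.1,0.3,0],[0.1,0,0.3,0]]]'; python3 go.py 514.5 323 6 5
```

```text
time: 4.62
tool_pos: [516.7, 320.6, 97.9]
tcp_rot: [179.6, -1.1, 5.6]
ft_force: [-0.2, -0.8, 0.3]
finger_gap: 85.5
t 4.62 at [516.7 320.6  97.9] [179.6  -1.1   5.6] gap 85.5 F [-0.2 -0.8  0.3]
[-0.01, -0.01, 0.46, 0.01] [-0.01, -0.01, 0.46, 0.01] [-0.01, -0.01, 0.46, 0.01] [-0.01, -0.01, 0.46, 0.01] [-0.01, -0.02, 0.46, 0.01] [-0.01, -0.01, 0.46, 0.02] [-0.01, -0.02, 0.46, 0.01] [-0.01, -0.01, 0.46, 0.02] [-0.01, -0.02, 0.46, 0.01] [-0.01, -0.01, 0.45, 0.02] 
->  [514.5 323.    6.1] 5.0
```

```bash
python3 -m pendant '[[[0,0,0.5,0],[0,0,0.5,0],[0,0,0.5,0],[0,0,0.5,0],[0,0,0.5,0],[0,0,0.5,0],[0,0,0.5,0],[0,-0.05,0.4,0],[0,-0.05,0.2,0],[0,0,0,0]]]'; python3 go.py 514.5 323 5 5
```

```text
time: 5.45
tool_pos: [515.9, 319.5, 3.7]
tcp_rot: [179.5, -0.8, 5.5]
ft_force: [-1.0, -0.5, 0.3]
finger_gap: 85.5
t 5.45 at [515.9 319.5   3.7] [179.5  -0.8   5.5] gap 85.5 F [-1.  -0.5  0.3]
[-0.01, -0.02, -0.01, 0.01] [-0.0, -0.02, -0.01, 0.01] [-0.01, -0.02, -0.01, 0.01] [-0.0, -0.02, -0.0, 0.01] [-0.01, -0.02, -0.01, 0.01] [-0.0, -0.02, -0.0, 0.01] [-0.01, -0.01, -0.01, 0.01] [-0.0, -0.02, -0.0, 0.01] [-0.01, -0.01, -0.01, 0.02] [-0.0, -0.02, -0.0, 0.01] 
->  [514.6 323.    4.9] 5.0
```

```bash
python3 -m pendant '[[[0,-0.1,-0.05,0],[0,-0.05,-0.05,0],[0,0,0,0],[0,0,0,0],[0,0,0,0],[0,0,0,0],[0,0,0,0],[0,0,0,0],[0,0,0,0],[0,0,0,0]]]' -1 20;  python3 - <<'E'
from h import *
t=snapshot("top");s=snapshot("side")
crop("top",t,100,170,160,120,5,"d1");crop("side",s,120,270,200,150,4,"d2")
E
```

```text
time: 6.28
tool_pos: [517.4, 324.2, 8.8]
tcp_rot: [179.6, -1.0, 5.5]
ft_force: [-0.8, -0.3, -1.6]
finger_gap: 29.2
```

View pics/d2.png

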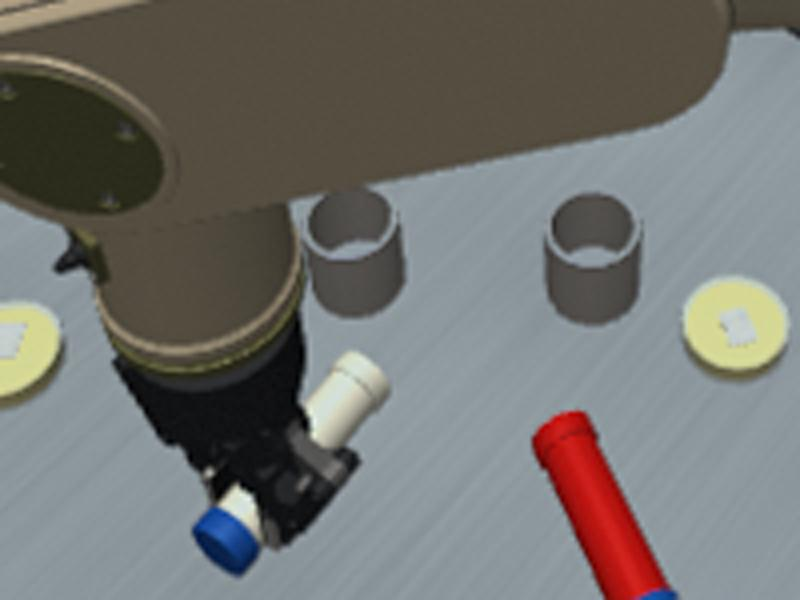

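View pics/d1.png

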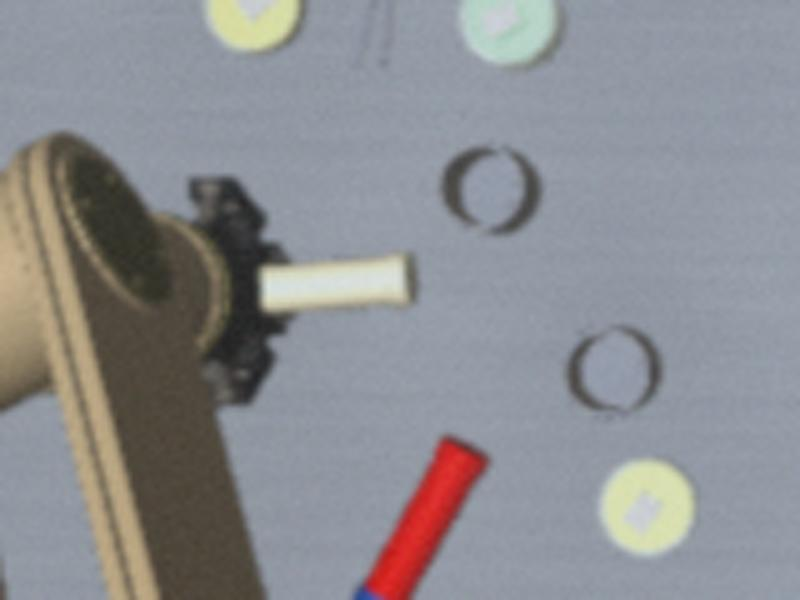

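```bash
python3 -m pendant '[[[-0.05,0,0,0],[0,0,0,0],[0,0,0,0],[0,-0.1,0,0],[0,-0.1,0,0],[0,-0.1,0,0],[0,-0.1,0,0],[0,0,0,0],[0,0,0,0],[0,0,0,0]]]' 0 20; python3 -m pendant '[[[0,0,0,0],[0,0,0,0],[0,0,0,0],[0,0,0,0],[0,0,0,0],[0,0,0,0],[0,0,0,0],[0,0,0,0],[0,0,0,0],[0,0,0,0]]]' -0.35 20;  python3 - <<'E'
from h import *
t=snapshot("top");s=snapshot("side")
crop("top",t,100,170,160,120,5,"d1");crop("side",s,120,270,200,150,4,"d2")
E
```

```text
time: 7.22
tool_pos: [515.6, 333.3, 8.9]
tcp_rot: [179.6, -1.0, 5.6]
ft_force: [0.1, 0.5, 0.1]
finger_gap: 42.8
time: 8.05
tool_pos: [515.6, 333.3, 9.1]
tcp_rot: [179.6, -1.0, 5.5]
ft_force: [-1.0, -0.1, 1.0]
finger_gap: 32.6
```

View pics/d2.png

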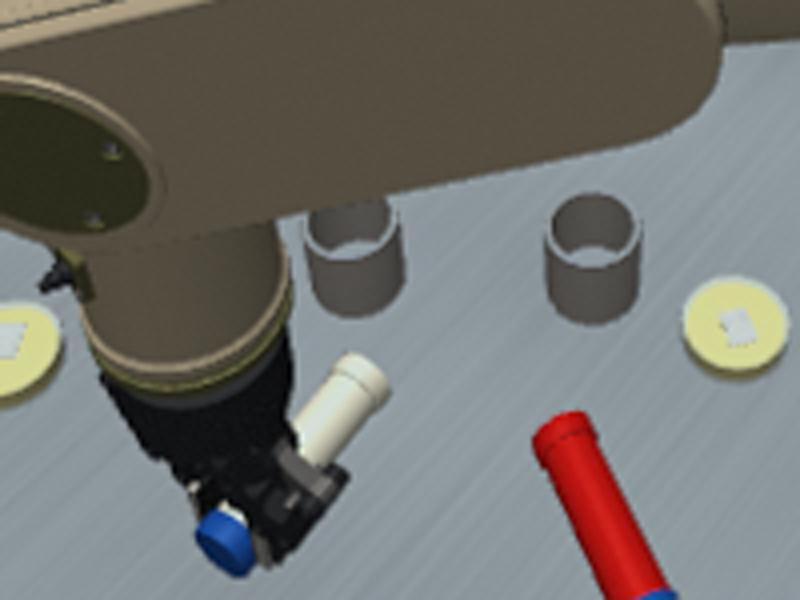

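```bash
python3 -m pendant '[[[0,0,0,0],[0,0,-0.3,0],[0,0,-0.5,0],[0,0,-0.7,0],[0,0,-0.9,0],[0,0,-0.9,0],[0,0,-0.9,0],[0,0,-0.9,0],[0,0,-0.6,0],[0,0,-0.2,0]]]' -1 20;  python3 - <<'E'
from h import *
t=snapshot("top");s=snapshot("side")
crop("side",s,120,220,200,200,3,"d2")
E
```

```text
time: 8.98
tool_pos: [511.7, 332.6, 135.2]
tcp_rot: [179.5, -0.9, 5.5]
ft_force: [0.3, 0.6, -0.5]
finger_gap: 32.4
```

View pics/d2.png

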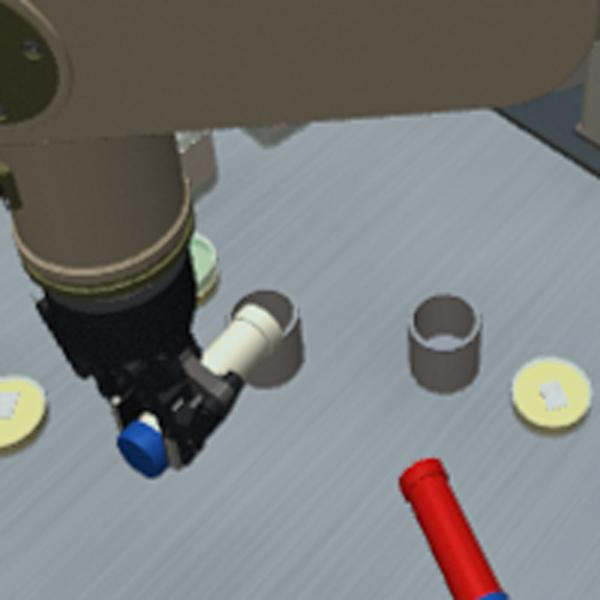

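```bash
python3 -m pendant '[[[0,0,0.2,0],[0,0,0.3,0],[0,0,0.3,0],[0,0,0.2,0],[0,0,0.1,0],[0,0,0,0],[0,0,0,0],[0,0,0,0],[0,0,0,0],[0,0,0,0]]]' -0.26 20; python3 -m pendant '[[[0,0,0,0],[0,0,0,0],[0,0,0,0],[0,0,0,0],[0,0,0,0],[0,0,0,0],[0,0,0,0],[0,0,0,0],[0,0,0,0],[0,0,0,0]]]' -0.24;  python3 - <<'E'
from h import *
s=snapshot("side")
crop("side",s,120,220,200,200,3,"d2")
E
```

```text
time: 9.92
tool_pos: [507.4, 329.7, 100.7]
tcp_rot: [179.2, -0.1, 5.5]
ft_force: [-0.6, -0.4, -0.6]
finger_gap: 32.6
time: 10.75
tool_pos: [508.4, 330.2, 102.5]
tcp_rot: [179.2, -0.3, 5.5]
ft_force: [0.1, -0.2, -0.8]
finger_gap: 32.6
```

View pics/d2.png

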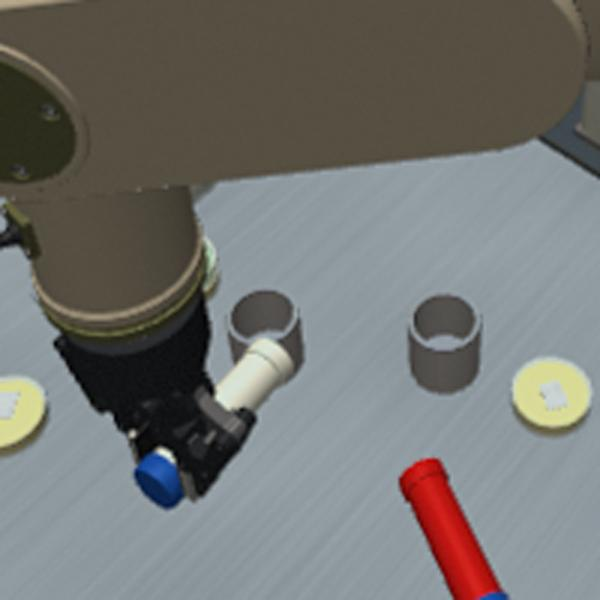

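```bash
python3 -m pendant '[[[0,0,0,0],[0,0,0,0],[0,0,0,0],[0,0,0,0],[0,0,0,0],[0,0,0,0],[0,0,0,0],[0,0,0,0],[0,0,0,0],[0,0,0,0]]]' -0.225;  python3 - <<'E'
from h import *
s=snapshot("side")
crop("side",s,120,220,200,200,3,"d2")
E
```

```text
time: 11.63
tool_pos: [508.3, 330.2, 102.3]
tcp_rot: [179.2, -0.3, 5.5]
ft_force: [0.1, -1.3, -1.4]
finger_gap: 33.5
```

View pics/d2.png

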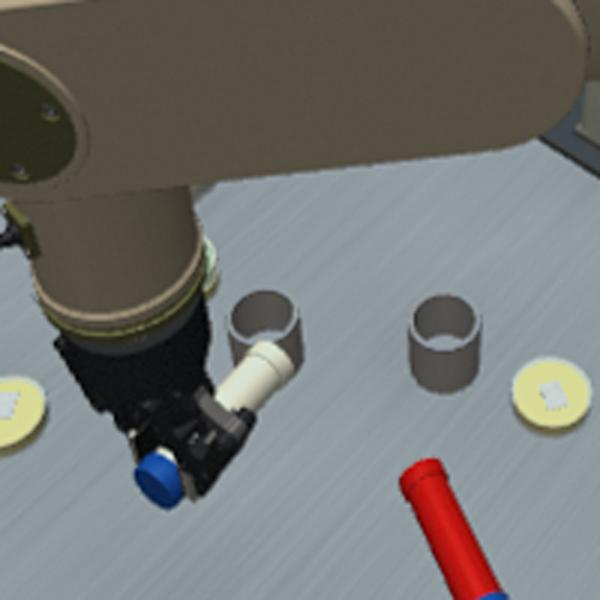

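```bash
python3 -m pendant '[[[0,0,0,0],[0,0,0,0],[0,0,0,0],[0,0,0,0],[0,0,0,0],[0,0,0,0],[0,0,0,0],[0,0,0,0],[0,0,0,0],[0,0,0,0]]]' -0.21;  python3 - <<'E'
from h import *
s=snapshot("side")
crop("side",s,120,220,200,200,3,"d2");print(sense()["finger_gap"])
E
```

```text
time: 12.52
tool_pos: [508.3, 330.1, 102.3]
tcp_rot: [179.2, -0.3, 5.5]
ft_force: [0.4, -0.0, -0.5]
finger_gap: 33.9
33.992475405252144
```

View pics/d2.png

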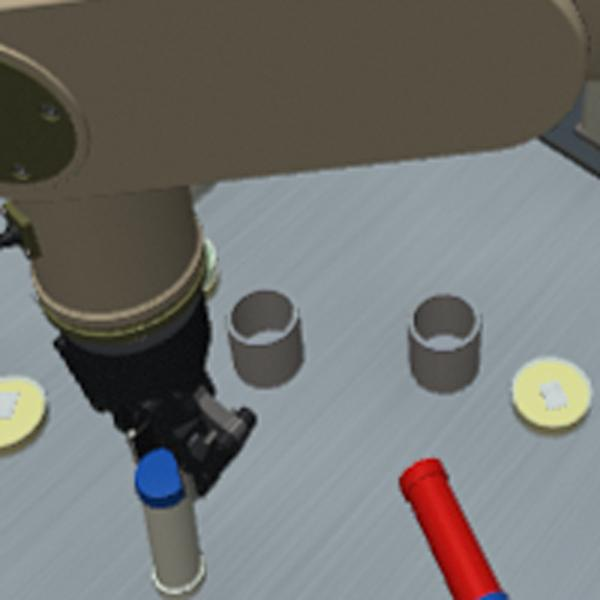

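```bash
python3 -m pendant '[[[0,0,0,0],[0,0,0,0],[0,0,0,0],[0,0,0,0],[0,0,0,0],[0,0,0,0],[0,0,0,0],[0,0,0,0],[0,0,0,0],[0,0,0,0]]]' -1 25;  python3 - <<'E'
from h import *
s=snapshot("side");t=snapshot("top")
crop("side",s,120,220,200,200,3,"d2");print(sense()["finger_gap"])
crop("top",t,100,170,160,120,5,"d1")
E
```

```text
time: 13.4
tool_pos: [508.3, 330.2, 102.4]
tcp_rot: [179.2, -0.3, 5.5]
ft_force: [-0.1, 1.0, -0.5]
finger_gap: 32.7
32.70839312298631
```

View pics/d2.png

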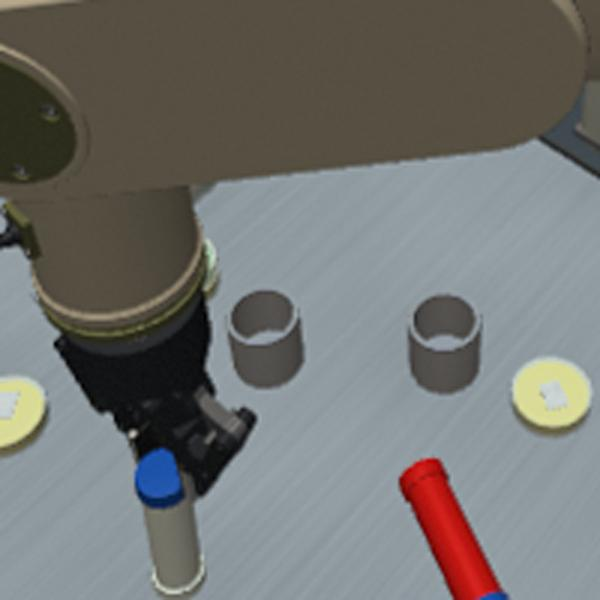

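View pics/d1.png

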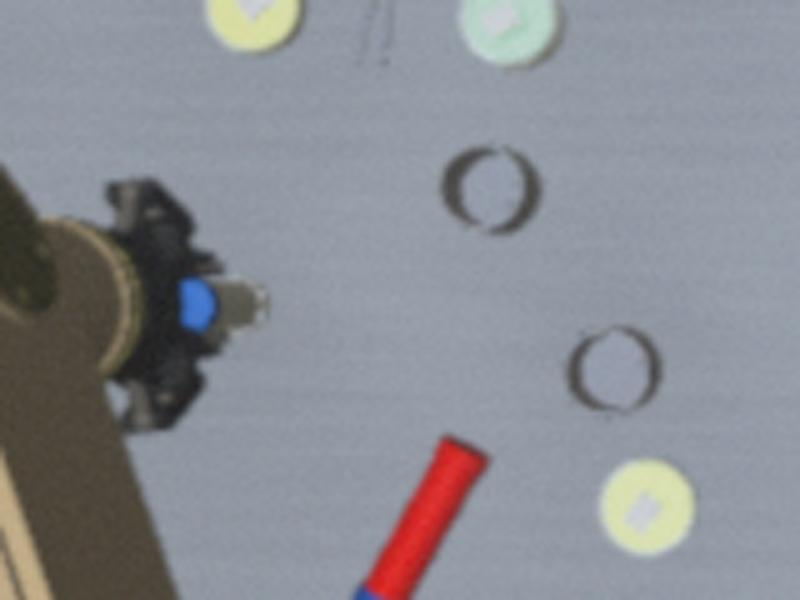

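```bash
cat >> h.py <<'E'
def tri(a,b):
    o1,d1=ray("side",*a);o2,d2=ray("top",*b);d1=d1/np.linalg.norm(d1);d2=d2/np.linalg.norm(d2)
    A=np.stack([d1,-d2],1);s=np.linalg.lstsq(A,o2-o1,rcond=None)[0];p,q=o1+s[0]*d1,o2+s[1]*d2
    return (p+q)/2,np.linalg.norm(p-q)
E
python3 - <<'E'
from h import *
np.set_printoptions(precision=1,suppress=True)
print(tri((172.7,373),(139.4,231)))
# skirt foot: side lowest pixel (178,592)->; top right edge (268,303)
print(tri((120+178/3,220+583/3),(100+262/5,170+303/5)))
c=tri((172.7,373),(139.4,231))[0]
for z in(10,15,20,25): print(z, at("side",120+178/3,220+578/3,z),at("top",100+250/5,170+303/5,z))
E
```

```text
(array([510.9, 332.3, 118.4]), np.float64(7.640360735678158))
(array([511.1, 341.8, -16.7]), np.float64(6.209927207194268))
10 [503.3 348.3  10. ] [508.9 337.9  10. ]
15 [500.8 349.6  15. ] [508.9 336.1  15. ]
20 [498.3 351.   20. ] [508.9 334.3  20. ]
25 [495.9 352.3  25. ] [509.  332.6  25. ]
```

```bash
python3 -m pendant '[[[0,0,-0.3,0],[0,0,-0.5,0],[0,0,-0.6,0],[0,0,-0.7,0],[0,0,-0.7,0],[0,0.2,-0.6,0],[0,0.4,-0.5,0],[-0.1,0.6,-0.3,0],[-0.1,0.7,0,0],[-0.1,0.8,0,0]]]'; python3 go.py 470 103 185 5.5
```

```text
time: 14.33
tool_pos: [507.7, 275.4, 199.1]
tcp_rot: [179.3, -0.5, 5.7]
ft_force: [0.5, -0.6, -1.1]
finger_gap: 33.0
t 14.33 at [507.7 275.4 199.1] [179.3  -0.5   5.7] gap 33.0 F [ 0.5 -0.6 -1.1]
[-0.27, 0.84, 0.07, 0.0] [-0.27, 0.84, 0.07, 0.01] [-0.27, 0.84, 0.07, 0.0] [-0.27, 0.84, 0.07, 0.01] [-0.27, 0.84, 0.07, 0.0] [-0.27, 0.84, 0.07, 0.01] [-0.27, 0.84, 0.07, 0.0] [-0.28, 0.84, 0.07, 0.01] [-0.27, 0.84, 0.07, 0.0] [-0.28, 0.83, 0.08, 0.01] 
->  [470.  103.1 184.9] 5.5
```

```bash
python3 -m pendant '[[[-0.3,0.9,0.1,0],[-0.3,0.9,0.1,0],[-0.3,0.9,0.1,0],[-0.3,0.9,0.1,0],[-0.3,0.9,0.1,0],[-0.3,0.9,0.1,0],[-0.2,0.8,0,0],[-0.2,0.6,0,0],[-0.1,0.3,0,0],[0,0,0,0]]]'
python3 - <<'E'
from h import *
s=snapshot("side");t=snapshot("top")
crop("side",s,180,180,180,180,4,"d2");print(sense()["tool_pos"])
crop("top",t,150,190,150,110,5,"d1")
E
```

```text
time: 15.17
tool_pos: [468.5, 106.5, 183.3]
tcp_rot: [179.1, -0.2, 5.2]
ft_force: [-0.5, -0.2, -1.5]
finger_gap: 32.8
[468.85356375 107.961213   183.46298877]
```

View pics/d2.png

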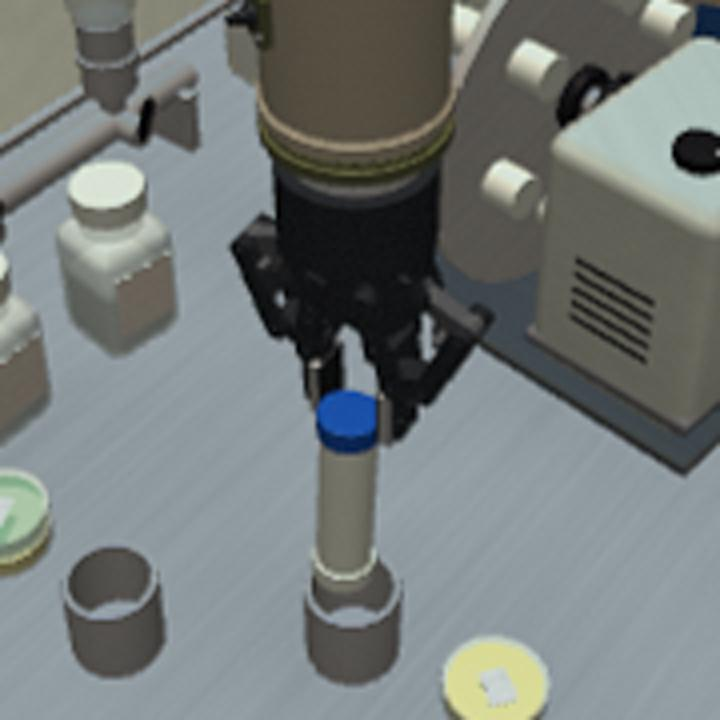

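View pics/d1.png

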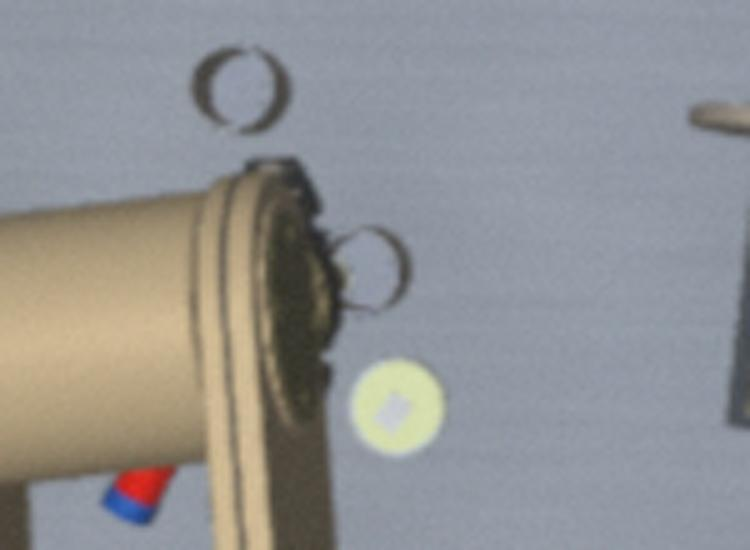

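Run:
```python
from h import *
np.set_printoptions(precision=1,suppress=True)
f=lambda x,y:(180+x/4,180+y/4)
for z in(80,84,88): print("foot",z,at("side",*f(344,574),z))
for z in(195,199,203): print("cap",z,at("side",*f(348,407),z))
print("cup rim",at("side",*f(354,587),55),"cup base",at("side",*f(354,642),0))
g=lambda x,y:(150+x/5,190+y/5)
print("cup top right edge",at("top",*g(411,270),55),at("top",*g(411,270),0))
print(proj("side",[470,108,55]),f(354,587), proj("side",[469,112,84]),proj("side",[469,112,199]))
```

```text
foot 80 [465.3 121.8  80. ]
foot 84 [463.4 124.2  84. ]
foot 88 [461.4 126.7  88. ]
cap 195 [470.9 109.6 195. ]
cap 199 [468.6 112.6 199. ]
cap 203 [466.2 115.6 203. ]
cup rim [467.7 110.2  55. ] cup base [470.2 107.4   0. ]
cup top right edge [472.8  75.6  55. ] [470.7  83.3   0. ]
[268.3 325.6] (268.5, 326.75) [267.4 318.5] [267.  281.5]
```

```bash
python3 -m pendant '[[[0.1,0.2,0,0],[0,0.2,0.1,0],[0,0.1,0.1,0],[0,0,0.1,0],[0,0,0.1,0],[0,0,0,0],[0,0,0,0],[0,0,0,0],[0,0,0,0],[0,0,0,0]]]'
python3 - <<'E'
from h import *
s=snapshot("side")
crop("side",s,180,180,180,180,4,"d2");print(sense()["tool_pos"])
E
```

```text
time: 16.1
tool_pos: [472.4, 100.0, 174.2]
tcp_rot: [179.2, -0.2, 5.5]
ft_force: [0.7, 0.1, -0.8]
finger_gap: 32.4
[472.37674162 100.03127701 174.18234194]
```

View pics/d2.png

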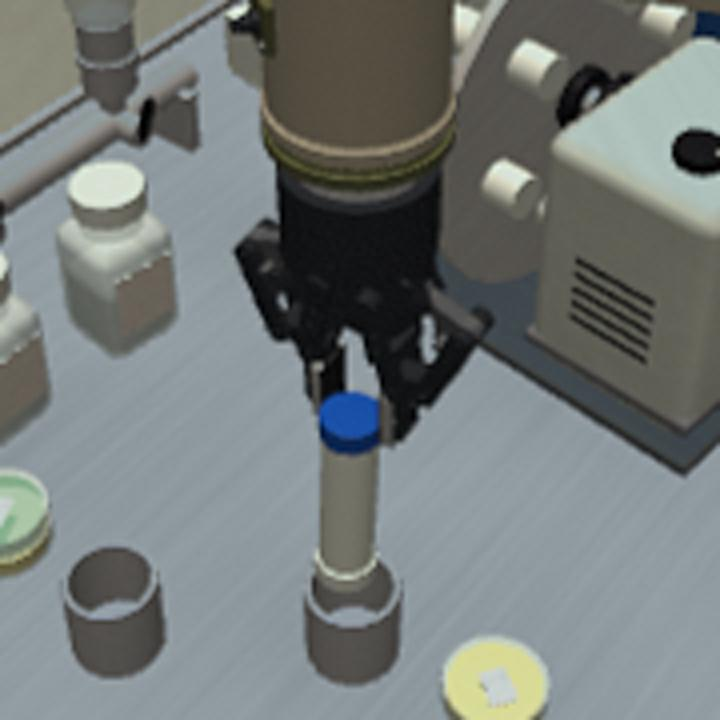

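```bash
python3 -m pendant '[[[0,0.15,0.1,0],[0,0.15,0.1,0],[0,0,0.1,0],[0,0,0.1,0],[0,0,0.1,0],[0,0,0,0],[0,0,0,0],[0,0,0,0],[0,0,0,0],[0,0,0,0]]]'
python3 - <<'E'
from h import *
s=snapshot("side");t=snapshot("top")
crop("side",s,225,260,90,110,6,"d2");print(sense()["tool_pos"])
crop("top",t,180,210,90,70,7,"d1")
E
```

```text
time: 16.98
tool_pos: [473.0, 93.1, 163.2]
tcp_rot: [179.2, -0.2, 5.4]
ft_force: [0.7, 0.4, -0.6]
finger_gap: 32.5
[473.08977466  93.12305957 163.21227945]
```

View pics/d2.png

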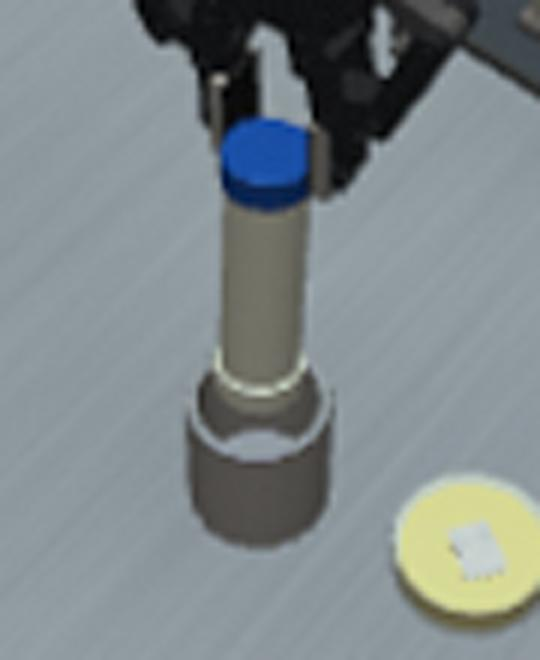

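View pics/d1.png

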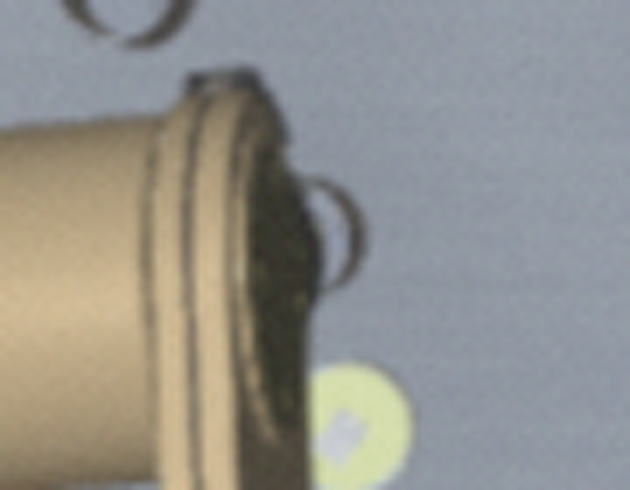

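Run:
```python
from h import *
np.set_printoptions(precision=1,suppress=True)
f=lambda x,y:(225+x/6,260+y/6)
for z in(175,179,183): print("cap",z,at("side",*f(267,152),z))
# draw predicted outlines for foot hypotheses & cup
img=cv2.imread("pics/d2.png")
def circ(c,r,col):
    pts=[((proj("side",[c[0]+r*np.cos(a),c[1]+r*np.sin(a),c[2]])-[225,260])*6).astype(int) for a in np.linspace(0,2*np.pi,60)]
    cv2.polylines(img,[np.array(pts)],True,col,1)
circ((468.5,109.5,55),27,(0,255,0));circ((468.5,109.5,0),27,(0,255,0))
circ((468,110,64),17,(0,0,255));circ((468,110,76),17,(0,0,255))
circ(at("side",*f(267,152),179),17,(255,0,255))
cv2.imwrite("pics/d3.png",img)
```

```text
cap 175 [472.4  99.6 175. ]
cap 179 [470.2 102.5 179. ]
cap 183 [467.9 105.4 183. ]
```

View pics/d3.png

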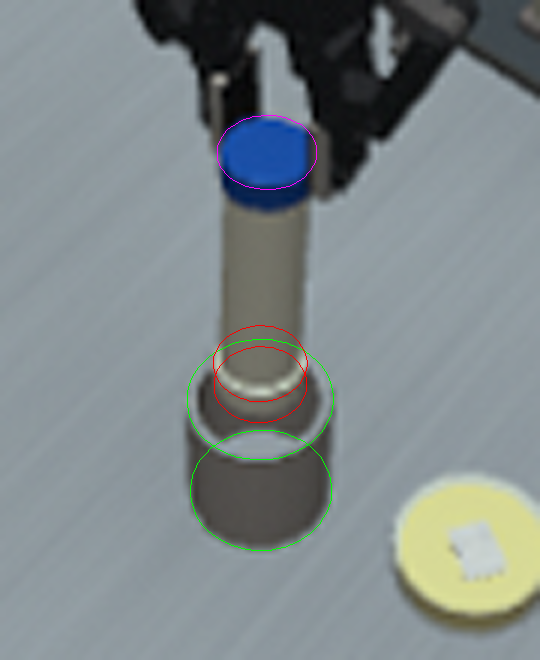

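```bash
python3 -m pendant '[[[0,-0.05,0.2,0],[0,0,0.3,0],[0,0,0.3,0],[0,0,0.3,0],[0,0,0.3,0],[0,0,0.3,0],[0,0,0.3,0],[0,0,0.3,0],[0,0,0.2,0],[0,0,0,0]]]'
python3 - <<'E'
from h import *
s=snapshot("side");t=snapshot("top")
crop("side",s,225,260,90,110,6,"d2");print(sense()["tool_pos"])
E
```

```text
time: 17.92
tool_pos: [472.3, 93.4, 106.5]
tcp_rot: [179.2, -0.1, 5.4]
ft_force: [-0.0, -0.0, -1.0]
finger_gap: 32.8
[472.72723292  93.47582794 107.45066076]
```

View pics/d2.png

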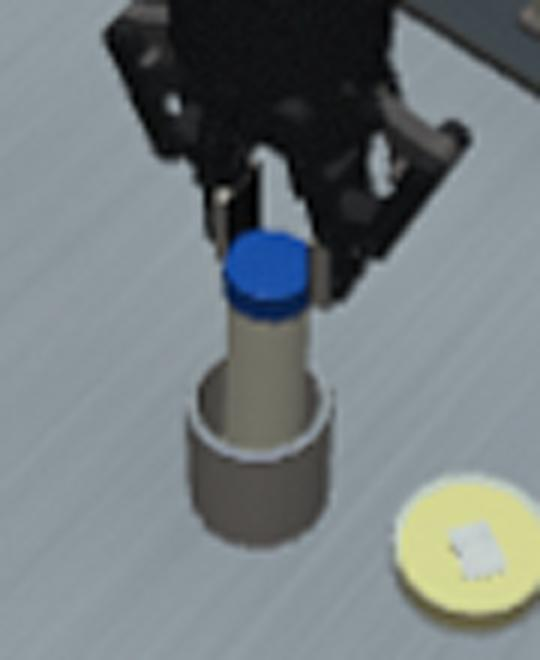

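```bash
python3 -m pendant '[[[0,0,0,0],[0,0,0,0],[0,0,0,0],[0,0,0,0],[0,0,0,0],[0,0,-0.1,0],[0,0,-0.3,0],[0,0,-0.6,0],[0,0,-0.8,0],[0,0,-1,0]]]' 0.3
python3 - <<'E'
from h import *
s=snapshot("side");t=snapshot("top")
crop("side",s,225,260,90,110,6,"d2");print(sense()["tool_pos"])
E
python3 go.py 540 -235 330 -6
```

```text
time: 18.85
tool_pos: [471.1, 94.1, 165.6]
tcp_rot: [179.2, 0.1, 5.4]
ft_force: [-0.5, -1.2, 0.2]
finger_gap: 55.7
[474.46702369  94.53860774 169.98526909]
t 18.95 at [474.5  94.5 170. ] [179.2  -0.5   5.4] gap 55.7 F [0.7 0.1 0.9]
[0.1, 0.96, -0.46, 0.25] [0.12, 0.96, -0.46, 0.25] [0.14, 0.96, -0.46, 0.25] [0.15, 0.96, -0.46, 0.25] [0.17, 0.95, -0.46, 0.25] [0.19, 0.95, -0.46, 0.25] [0.21, 0.94, -0.46, 0.25] [0.23, 0.94, -0.46, 0.25] [0.25, 0.94, -0.46, 0.25] [0.27, 0.93, -0.46, 0.25] 
->  [512.1 -95.4 262. ] -6.0
```

View pics/d2.png

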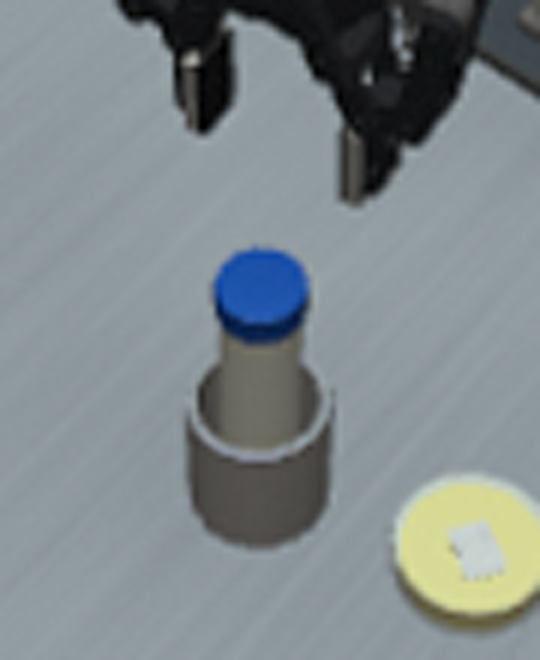

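```bash
python3 -m pendant '[[[0,0.3,-0.9,0.25],[0,0.5,-0.9,0.25],[0.1,0.7,-0.9,0.25],[0.2,0.7,-0.9,0.25],[0.2,0.7,-0.9,0.25],[0.3,0.7,-0.9,0.25],[0.3,0.7,-0.9,0.25],[0.3,0.7,-0.7,0.25],[0.3,0.7,-0.4,0.25],[0.4,0.7,-0.2,0.25]]]' 0.3; python3 go.py 545 -227 345 -6
```

```text
time: 19.78
tool_pos: [513.6, -35.3, 334.2]
tcp_rot: [179.3, -0.8, -6.2]
ft_force: [0.4, -0.4, -0.7]
finger_gap: 55.7
t 19.78 at [513.6 -35.3 334.2] [179.3  -0.8  -6.2] gap 55.7 F [ 0.4 -0.4 -0.7]
[0.26, 0.93, -0.05, -0.0] [0.26, 0.93, -0.05, -0.0] [0.26, 0.93, -0.05, -0.01] [0.26, 0.93, -0.05, -0.0] [0.26, 0.93, -0.06, -0.01] [0.25, 0.93, -0.05, -0.0] [0.25, 0.93, -0.06, -0.01] [0.26, 0.93, -0.05, -0.0] [0.25, 0.93, -0.06, -0.01] [0.26, 0.93, -0.05, -0.0] 
->  [ 544.8 -225.7  344.8] -6.0
```

Run:
```python
from h import *
s=snapshot("side");t=snapshot("top")
crop("side",s,230,120,200,200,4,"w1")
crop("top",t,270,160,140,130,5,"w2")
```

```text
(no output)
```

View pics/w1.png

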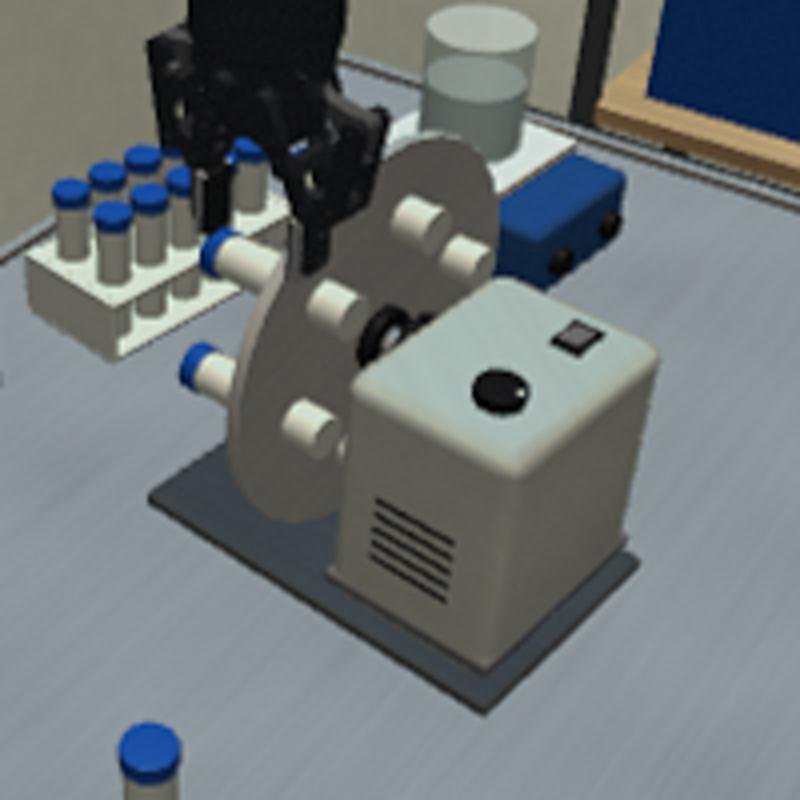

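View pics/w2.png

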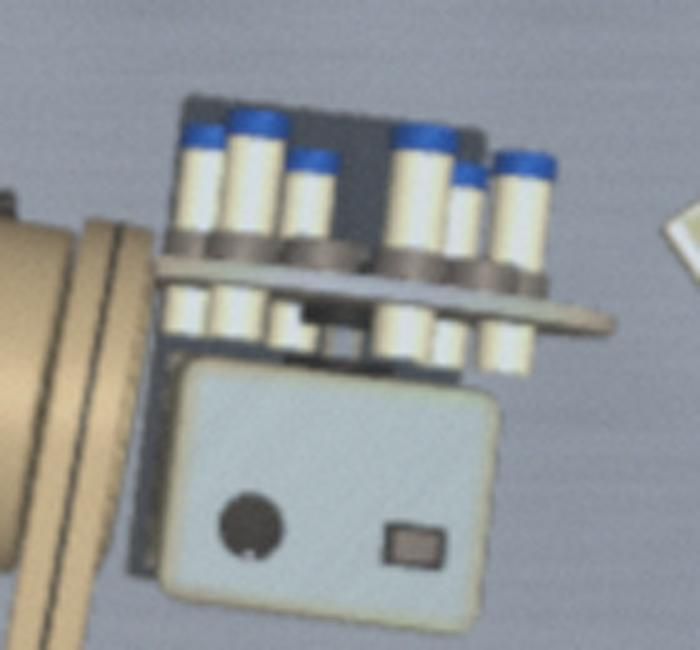

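Run:
```python
from h import *
def ov(n,src,ox,oy,s,hub,yaw,out):
    img=cv2.imread(src);a=np.radians(yaw);ax=np.array([np.cos(a),np.sin(a),0]);ay=np.array([-np.sin(a),np.cos(a),0])
    for off,col in((-5,(0,0,255)),(5,(0,255,0))):
        P=[((proj(n,np.array(hub)+off*ax+140*(np.cos(t)*ay+np.sin(t)*np.array([0,0,1])))-[ox,oy])*s).astype(int) for t in np.linspace(0,2*np.pi,90)]
        cv2.polylines(img,[np.array(P)],True,col,1)
    cv2.imwrite(out,img)
for k,hub in enumerate([(548,-227,165)]):
    ov("side","pics/w1.png",230,120,4,hub,-5.8,f"pics/w1o.png");ov("top","pics/w2.png",270,160,5,hub,-5.8,f"pics/w2o.png")
```

```text
(no output)
```

View pics/w1o.png

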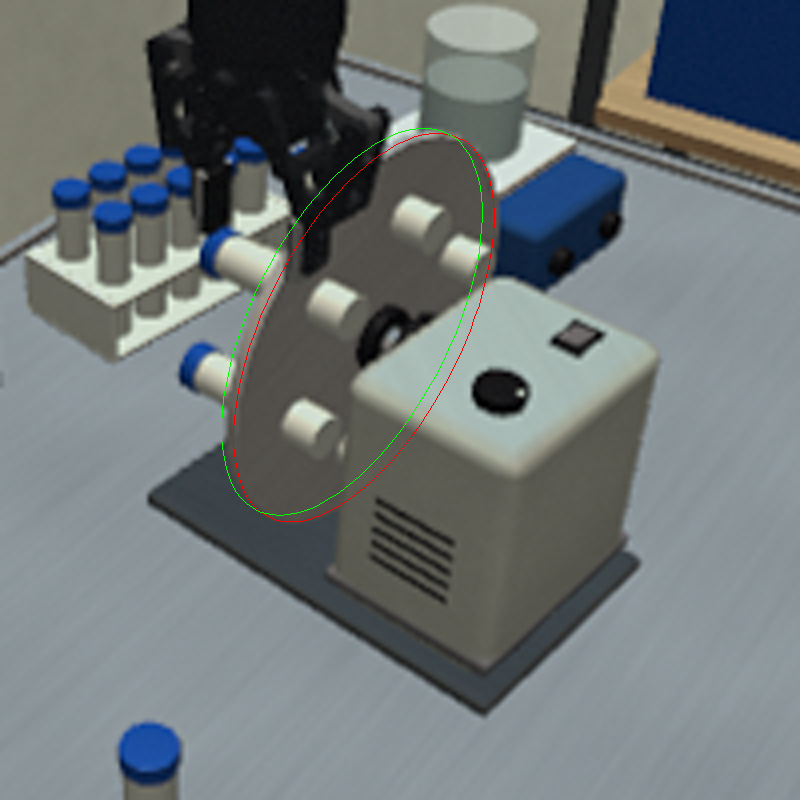

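View pics/w2o.png

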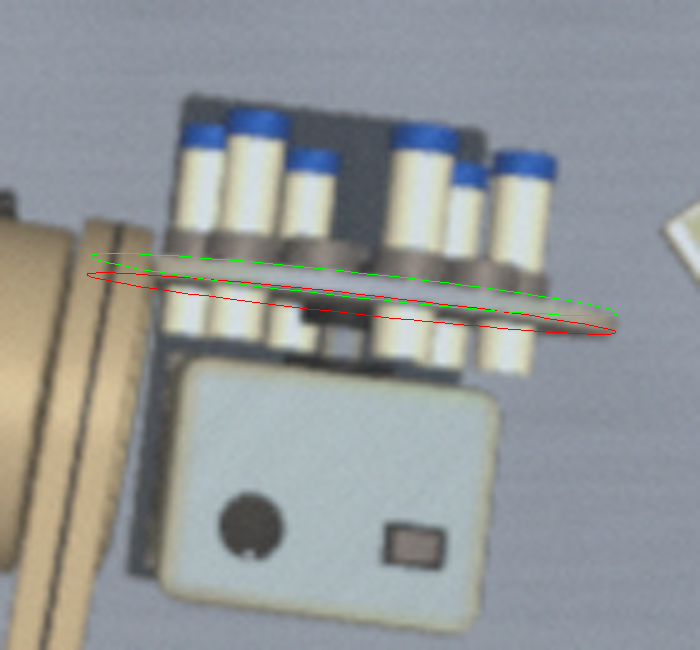

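```bash
python3 go.py 556.4 -144 325 -5.8
```

```text
t 19.88 at [514.  -36.4 333.7] [179.3  -0.8  -6.3] gap 55.8 F [-0.9  0.6  0.2]
[0.27, 0.51, 0.04, -0.01] [0.27, 0.51, 0.04, -0.01] [0.27, 0.51, 0.04, -0.01] [0.27, 0.51, 0.05, -0.01] [0.27, 0.51, 0.04, -0.01] [0.27, 0.51, 0.05, -0.01] [0.27, 0.52, 0.04, -0.01] [0.26, 0.51, 0.05, -0.01] [0.26, 0.52, 0.04, -0.02] [0.27, 0.51, 0.05, -0.01] 
->  [ 556.5 -143.9  324.9] -5.8
```

```bash
python3 -m pendant '[[[0.3,0.6,0,0],[0.4,0.7,0,0],[0.4,0.7,0,0],[0.4,0.7,0,0],[0.4,0.7,0,0],[0.3,0.7,0,0],[0.2,0.5,0,0],[0.1,0.2,0.1,0],[0,0,0.3,0],[0,0,0.5,0]]]' 0.3; python3 go.py 556.4 -144 246 -5.8
```

```text
time: 20.72
tool_pos: [555.1, -141.1, 316.3]
tcp_rot: [179.4, -0.7, -6.1]
ft_force: [0.4, 0.6, -0.0]
finger_gap: 55.5
t 20.72 at [ 555.1 -141.1  316.3] [179.4  -0.7  -6.1] gap 55.5 F [ 0.4  0.6 -0. ]
[0.01, 0.01, 0.35, -0.01] [0.01, 0.01, 0.35, -0.01] [0.01, 0.01, 0.35, -0.01] [0.01, 0.02, 0.35, -0.01] [0.01, 0.01, 0.35, -0.0] [0.01, 0.02, 0.35, -0.01] [0.01, 0.01, 0.35, -0.0] [0.0, 0.02, 0.35, -0.01] [0.01, 0.01, 0.36, -0.0] [0.0, 0.02, 0.35, -0.01] 
->  [ 556.4 -144.   246.1] -5.8
```

```bash
python3 -m pendant '[[[0,0,0.5,0],[0,0,0.5,0],[0,0,0.5,0],[0,0,0.5,0],[0,0,0.5,0],[0,0,0.4,0],[0,0,0.2,0],[0,0,0,0],[0,0,0,0],[0,0,0,0]]]' 0.3
python3 - <<'E'
from h import *
np.set_printoptions(precision=3,suppress=True)
s=snapshot("side");q=sense();print(q["tool_pos"],q["ft_force"],q["wrist_torque"],q["joint_efforts"])
crop("side",s,230,120,200,150,4,"w1")
E
```

```text
time: 21.55
tool_pos: [552.7, -138.0, 241.5]
tcp_rot: [179.6, -0.2, -5.9]
ft_force: [0.3, -0.9, 0.0]
finger_gap: 55.5
[ 552.855 -138.019  241.742] [ 0.016 -0.646  0.703] [-0.03   0.03  -0.016] [  0.012 -52.077 -49.976  -0.051  -0.056   0.   ]
```

View pics/w1.png

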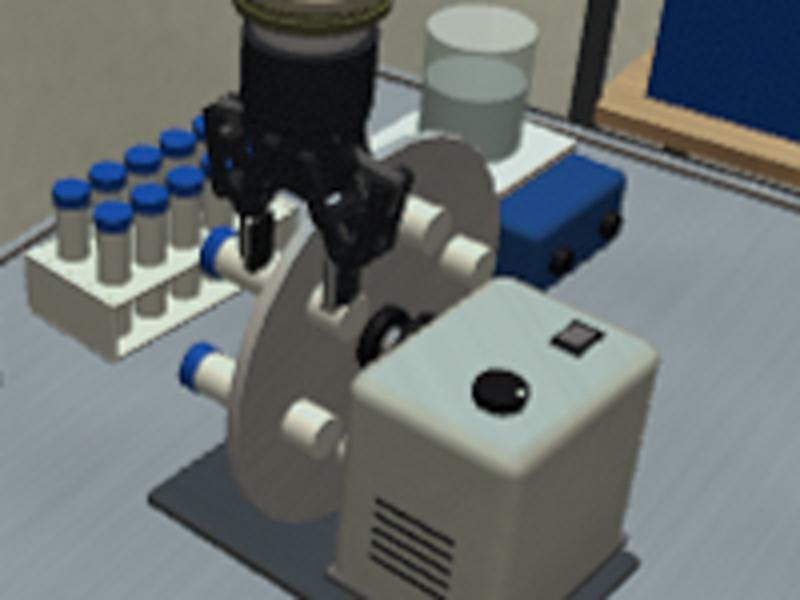

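```bash
python3 -m pendant '[[[0.1,0,0,0],[0.1,0,0,0],[0,0,0,0],[0,0,0,0],[0,0,0,0],[0,0,0,0],[0,0,0,0],[0,0,0,0],[0,0,0,0],[0,0,0,0]]]' -1 30
cat > rd.py <<'E'
from h import *
np.set_printoptions(precision=3,suppress=True)
q=sense();p=q["tool_pos"]-[548,-227,165];a=np.radians(-5.8)
x=p[0]*np.cos(a)+p[1]*np.sin(a);y=-p[0]*np.sin(a)+p[1]*np.cos(a);z=p[2]+18.7
f=q["ft_force"];fy=-f[0]*np.sin(a)+f[1]*np.cos(a);ph=np.degrees(np.arctan2(y,z))
ft=-(fy*np.cos(np.radians(ph))-f[2]*np.sin(np.radians(ph)))
m=q["wrist_torque"];mx=m[0]*np.cos(a)+m[1]*np.sin(a)
print("t%.2f x%.1f y%.1f z%.1f r%.1f phi%.1f"%(q["time"],x,y,z,np.hypot(y,z),ph),"gap%.1f"%q["finger_gap"],"F",f,"Ft(+)%.2f"%ft,"mx%.3f"%mx,"M",m,"tau",q["joint_efforts"])
E
python3 rd.py
```

```text
time: 22.43
tool_pos: [556.3, -138.5, 243.9]
tcp_rot: [179.6, -0.1, -6.0]
ft_force: [0.1, 0.7, -0.3]
finger_gap: 9.2
t22.43 x-0.7 y88.9 z97.6 r132.0 phi42.3 gap9.2 F [ 0.1    0.683 -0.253] Ft(+)-0.68 mx0.015 M [ 0.025  0.103 -0.182] tau [  0.005 -53.259 -50.86   -0.044  -0.201  -0.188]
```

```bash
python3 -m pendant '[[[0,0.1,-0.09,0],[0,0.1,-0.09,0],[0,0.1,-0.09,0],[0,0.1,-0.09,0],[0,0.1,-0.08,0],[0,0.1,-0.08,0],[0,0.1,-0.08,0],[0,0.1,-0.08,0],[0,0.1,-0.08,0],[0,0.1,-0.08,0]]]' >/dev/null; python3 rd.py;  python3 -m pendant '[[[0,0.1,-0.08,0],[0,0.1,-0.08,0],[0,0.1,-0.08,0],[0,0.1,-0.08,0],[0,0.1,-0.07,0],[0,0.11,-0.07,0],[0,0.11,-0.07,0],[0,0.11,-0.07,0],[0,0.11,-0.06,0],[0,0.11,-0.06,0]]]' > /dev/null; python3 rd.py
```

```text
t23.27 x-1.0 y69.5 z111.9 r131.7 phi31.9 gap9.6 F [ 4.088  1.66  -9.415] Ft(+)-6.72 mx0.552 M [ 0.483 -0.712 -0.226] tau [ -0.471 -58.064 -53.483  -1.106   1.061  -0.137]
t24.10 x-1.2 y45.4 z124.1 r132.2 phi20.1 gap9.6 F [  5.578  -0.663 -12.456] Ft(+)-4.18 mx0.498 M [ 0.394 -1.051 -0.146] tau [ -0.655 -60.502 -54.694  -1.238   1.642  -0.11 ]
```

```bash
python3 -m pendant '[[[0,0.11,-0.05,0],[0,0.11,-0.05,0],[0,0.11,-0.05,0],[0,0.11,-0.05,0],[0,0.11,-0.04,0],[0,0.11,-0.04,0],[0,0.12,-0.04,0],[0,0.12,-0.03,0],[0,0.12,-0.02,0],[0,0.12,-0.02,0]]]' - 20 >/dev/null; python3 rd.py
python3 - <<'E'
from h import *
for i in range(3):
    snapshot("top"); import subprocess; exec(open("rd.py").read())
E
```

```text
t24.93 x-1.5 y22.5 z130.7 r132.7 phi9.8 gap9.6 F [ 3.819  1.278 -9.276] Ft(+)-3.21 mx0.695 M [ 0.609 -0.878 -0.33 ] tau [ -1.524 -60.262 -54.397  -1.684   1.147  -0.148]
t24.98 x-1.5 y22.0 z130.9 r132.7 phi9.5 gap9.4 F [ 3.328  1.004 -7.968] Ft(+)-2.64 mx0.657 M [ 0.575 -0.841 -0.26 ] tau [ -0.714 -60.19  -54.182  -1.271   1.189  -0.154]
t25.03 x-1.5 y22.0 z130.8 r132.7 phi9.5 gap8.9 F [ 3.292 -0.892 -8.443] Ft(+)-0.85 mx0.366 M [ 0.283 -0.839 -0.211] tau [ -0.537 -59.74  -53.985  -0.837   1.331  -0.322]
t25.08 x-1.5 y22.0 z130.8 r132.7 phi9.5 gap9.6 F [ 3.404  0.563 -9.137] Ft(+)-2.41 mx0.257 M [ 0.177 -0.795 -0.295] tau [ -0.216 -59.655 -53.879  -0.632   1.394  -0.281]
```

```bash
python3 -m pendant '[[[0,0,0.1,0],[0,0,0,0],[0,0,0,0],[0,0,-0.2,0],[0,0,-0.5,0],[0,0,-0.6,0],[0,0,-0.6,0],[0,0,-0.6,0],[0,0,-0.4,0],[0.1,0,-0.1,0]]]' 0 20; python3 rd.py
python3 - <<'E'
from h import *
s=snapshot("side");t=snapshot("top")
crop("side",s,230,100,200,200,4,"w1")
crop("top",t,270,160,140,130,5,"w2")
E
```

```text
time: 25.92
tool_pos: [551.1, -207.2, 350.2]
tcp_rot: [179.6, -0.2, -5.9]
ft_force: [0.1, -0.7, 0.1]
finger_gap: 42.8
t25.92 x1.1 y20.0 z203.9 r204.9 phi5.6 gap42.8 F [ 0.12  -0.746  0.137] Ft(+)0.74 mx-0.028 M [-0.025  0.027  0.016] tau [ -0.172 -53.76  -48.876  -0.046   0.13   -0.055]
```

View pics/w1.png

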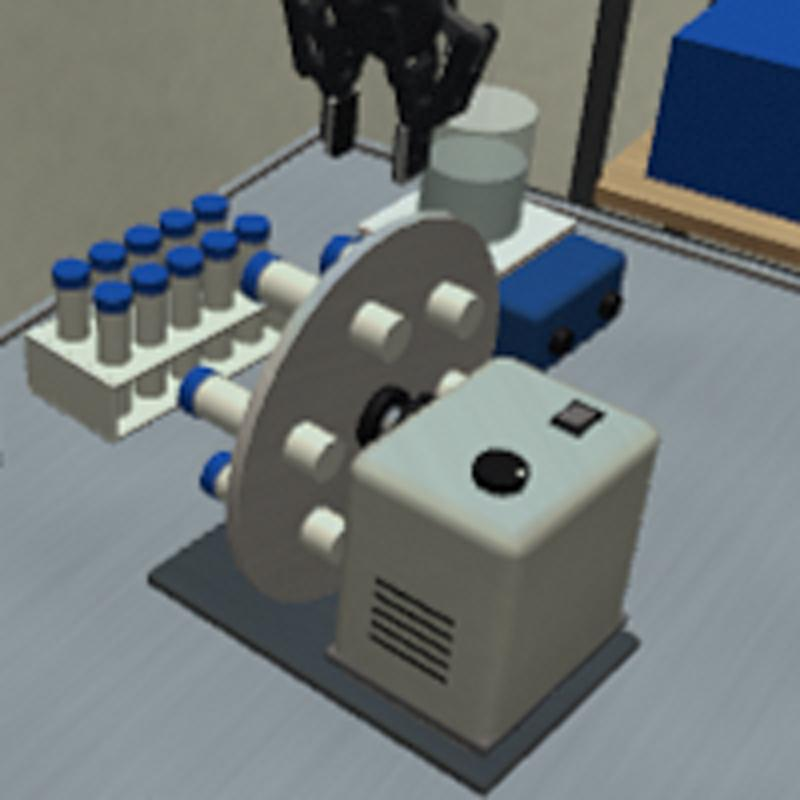

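View pics/w2.png

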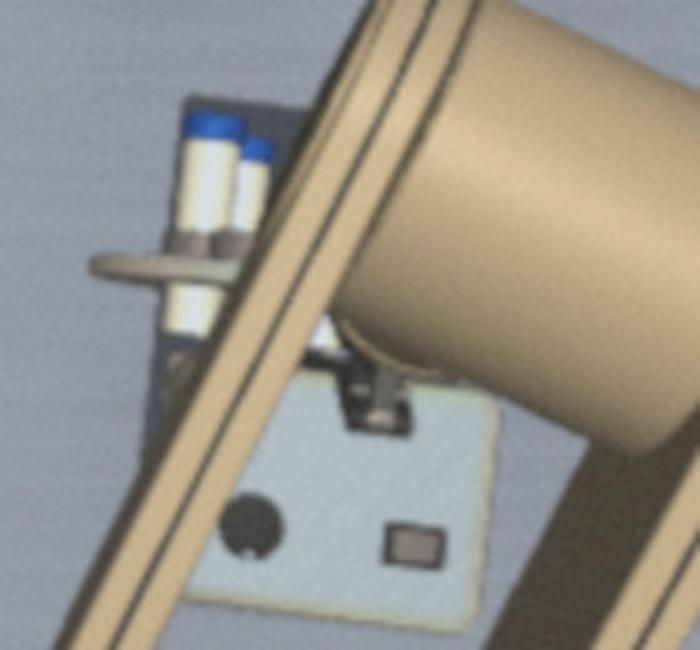

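```bash
cat > wa.py <<'E'
from h import *
from scipy.optimize import minimize_scalar
HUB=np.array([548,-227,165.]);a=np.radians(-5.8);ax=np.array([np.cos(a),np.sin(a),0]);ay=np.array([-np.sin(a),np.cos(a),0]);az=np.array([0,0,1.])
def pos(phi,off,r=85): return HUB+off*ax+r*(np.sin(phi)*ay+np.cos(phi)*az)   # phi from top toward +y
def fit(pts,off):
    def c(al):
        P=np.array([proj("side",pos(al+k*np.pi/3,off)) for k in range(6)])
        return sum(np.min(np.linalg.norm(P-p,axis=1))**2 for p in pts)
    g=np.radians(np.arange(0,60,0.5));v=[c(x) for x in g];i=int(np.argmin(v));return np.degrees(g[i]),np.sqrt(v[i]/len(pts))
if __name__=="__main__":
    f=lambda x,y:np.array([230+x/4,100+y/4])
    print(fit([f(393,341),f(467,315),f(323,462)],-35))
E
python3 wa.py
python3 - <<'E'
from h import *
f=lambda x,y:np.array([230+x/4,120+y/4])
from wa import fit
# first w1 picture (before turning): ends at (430,232),(477,262),(347,318),(320,436)
print(fit([f(430,230),f(352,312),f(322,436)],-35))
E
```

```text
(np.float64(17.5), np.float64(1.6449209108315312))
(np.float64(46.0), np.float64(2.2086423970563236))
```

```bash
python3 go.py 600.5 -254.5 340 -5.8
```

```text
t 26.02 at [ 551.2 -207.2  348.8] [ 1.796e+02 -1.000e-01 -5.900e+00] gap 43.1 F [ 0.5  0.1 -0.1]
[0.27, 0.21, 0.04, -0.0] [0.27, 0.21, 0.04, -0.0] [0.27, 0.21, 0.04, -0.0] [0.27, 0.21, 0.05, -0.0] [0.27, 0.21, 0.04, -0.0] [0.27, 0.21, 0.05, -0.01] [0.27, 0.21, 0.04, -0.0] [0.27, 0.21, 0.05, -0.01] [0.27, 0.21, 0.04, -0.0] [0.26, 0.21, 0.05, -0.01] 
->  [ 600.4 -254.5  340. ] -5.8
```

```bash
python3 -m pendant '[[[0.4,0.3,0,0],[0.5,0.4,0,0],[0.5,0.4,0,0],[0.5,0.4,0,0],[0.4,0.3,0,0],[0.2,0.1,0,0],[0,0,0.2,0],[0,0,0.3,0],[0,0,0.3,0],[0,0,0.2,0]]]' -1 20; python3 go.py 600.5 -254.5 238 -5.8
```

```text
time: 26.85
tool_pos: [597.3, -250.0, 320.5]
tcp_rot: [179.8, 0.4, -5.9]
ft_force: [-0.9, 0.1, 0.2]
finger_gap: 0.1
t 26.85 at [ 597.3 -250.   320.5] [179.8   0.4  -5.9] gap 0.1 F [-0.9  0.1  0.2]
[0.02, 0.02, 0.41, -0.0] [0.02, 0.02, 0.41, -0.0] [0.02, 0.02, 0.41, -0.0] [0.02, 0.02, 0.41, -0.0] [0.02, 0.02, 0.41, -0.0] [0.02, 0.02, 0.41, -0.0] [0.02, 0.02, 0.42, -0.0] [0.01, 0.02, 0.41, -0.0] [0.02, 0.02, 0.42, -0.01] [0.01, 0.03, 0.41, -0.0] 
->  [ 600.4 -254.6  238.1] -5.8
```

```bash
python3 -m pendant '[[[0.05,0.1,0.4,0],[0.05,0.1,0.5,0],[0,0,0.5,0],[0,0,0.5,0],[0,0,0.5,0],[0,0,0.5,0],[0,0,0.5,0],[0,0,0.4,0],[0,0,0.2,0],[0,0,0,0]]]' -1 20; python3 rd.py
python3 - <<'E'
from h import *
s=snapshot("side");
crop("side",s,230,100,200,150,4,"w1")
E
```

```text
time: 27.68
tool_pos: [598.6, -253.6, 231.3]
tcp_rot: [179.8, 0.2, -5.8]
ft_force: [1.8, -0.5, 1.4]
finger_gap: -0.1
t27.68 x53.0 y-21.3 z85.0 r87.6 phi-14.1 gap-0.1 F [ 1.838 -0.526  1.412] Ft(+)-0.02 mx0.010 M [-0.002 -0.118 -0.038] tau [ -0.34  -63.494 -48.885  -0.201   0.475  -0.008]
```

View pics/w1.png

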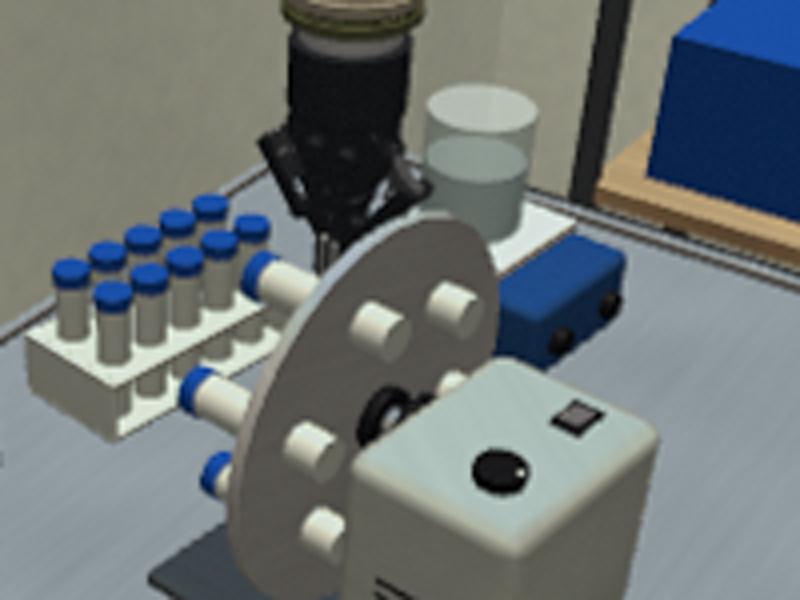

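```bash
python3 -m pendant '[[[0.1,-0.2,0,0],[0.1,-0.2,0,0],[0.05,-0.2,0,0],[0,-0.15,0,0],[0,-0.1,0,0],[0,-0.1,0,0],[0,-0.1,0,0],[0,-0.1,0,0],[0,-0.1,0,0],[0,-0.1,0,0]]]' -1 20 >/dev/null; python3 rd.py
```

```text
t28.57 x57.9 y4.8 z83.8 r84.0 phi3.2 gap-0.4 F [ 0.14  -4.783 -2.534] Ft(+)4.59 mx-0.780 M [-0.805 -0.207 -0.059] tau [  2.71  -65.011 -50.163   1.428   1.21   -0.106]
```

```bash
python3 -m pendant '[[[0,-0.08,0.03,0],[0,-0.08,0.03,0],[0,-0.08,0.03,0],[0,-0.08,0.03,0],[0,-0.08,0.03,0],[0,-0.08,0.03,0],[0,-0.08,0.03,0],[0,-0.08,0.03,0],[0,-0.08,0.03,0],[0,-0.08,0.03,0]]]' -1 20 >/dev/null; python3 rd.py;  python3 -m pendant '[[[0,-0.08,0.05,0],[0,-0.08,0.05,0],[0,-0.08,0.05,0],[0,-0.08,0.05,0],[0,-0.08,0.05,0],[0,-0.08,0.05,0],[0,-0.08,0.05,0],[0,-0.08,0.05,0],[0,-0.08,0.05,0],[0,-0.08,0.05,0]]]' -1 20 >/dev/null; python3 rd.py
```

```text
t29.40 x58.2 y18.6 z80.1 r82.2 phi13.0 gap0.1 F [-0.299 -8.359  3.91 ] Ft(+)9.01 mx-1.656 M [-1.581  0.815 -0.128] tau [  5.406 -61.134 -47.325   3.349   0.542  -0.174]
t30.23 x59.6 y22.6 z78.9 r82.1 phi16.0 gap-0.3 F [-1.501 -8.366  7.072] Ft(+)10.10 mx-1.824 M [-1.698  1.332 -0.113] tau [  5.189 -59.381 -46.73    3.414  -0.13   -0.151]
```

Run:
```python
from h import *
s=snapshot("side");t=snapshot("top")
crop("side",s,265,110,110,110,7,"w1")
crop("top",t,270,160,140,130,5,"w2")
```

```text
(no output)
```

View pics/w1.png

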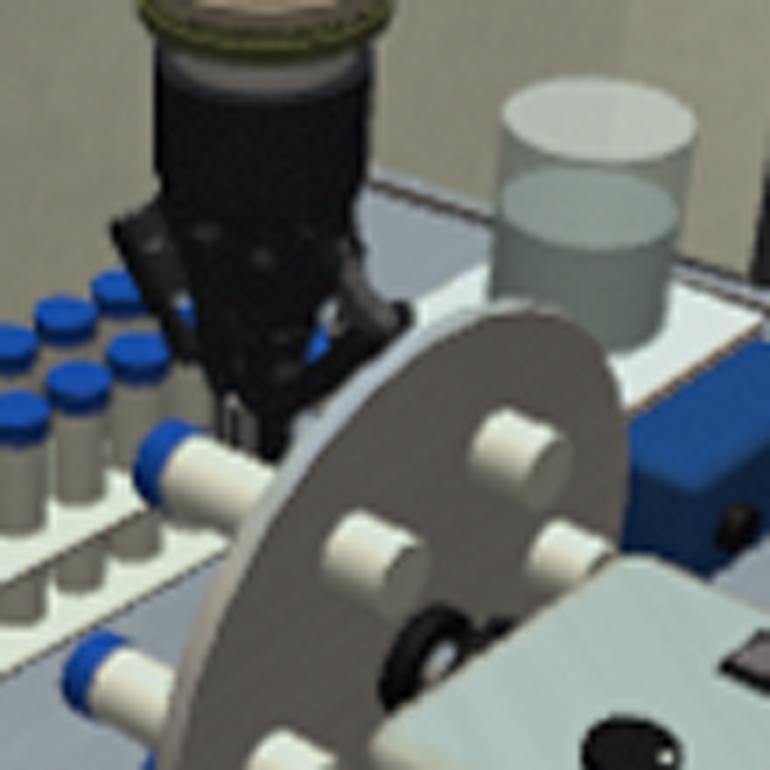

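View pics/w2.png

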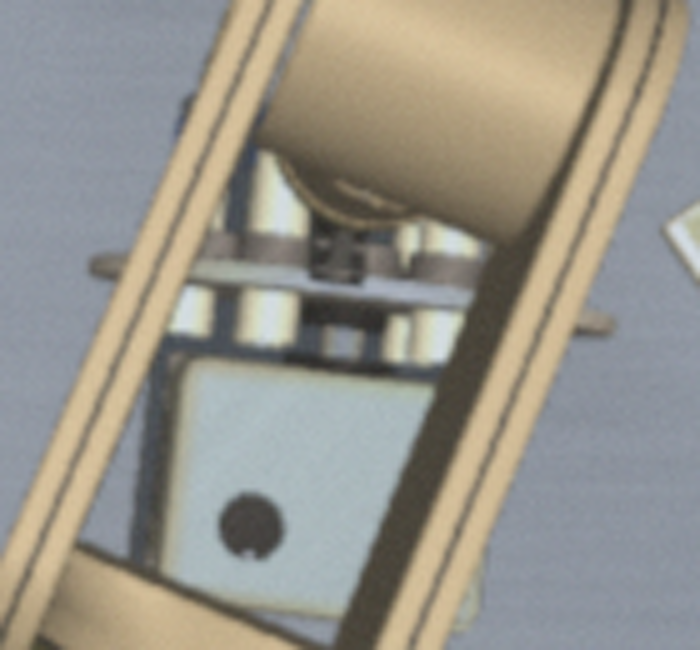

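Run:
```python
from wa import *
f=lambda x,y:np.array([265+x/7,110+y/7])
print(fit([f(395,575),f(540,470)],-35))
print(fit([f(160,465)],85),fit([f(88,670),f(160,465)],85))
al=np.radians(28)
for k in range(-2,3): print(k,f(0,0)*0+ (proj("side",pos(al+k*np.pi/3,-35))-[265,110])*7,(proj("side",pos(al+k*np.pi/3,90))-[265,110])*7)
```

```text
(np.float64(35.0), np.float64(1.82863138229603))
(np.float64(34.0), np.float64(1.5527264292407468)) (np.float64(34.0), np.float64(1.2776189197548724))
-2 [599.08744684 599.38805821] [348.58746626 483.11658266]
-1 [560.98824198 476.32681189] [297.41406916 360.32107037]
0 [421.96663324 563.38385208] [154.4011315  436.27935452]
1 [329.55837143 783.08962278] [ 71.91797301 644.34845897]
2 [383.50316851 890.68618626] [138.05223217 753.92685055]
```

```bash
python3 -m pendant '[[[0.2,0.1,-0.1,0],[0.2,0.1,0,0],[0.1,0,0,0],[0,-0.1,0,0],[0,-0.1,0,0],[0,-0.12,0,0],[0,-0.12,0.05,0],[0,-0.12,0.05,0],[0,-0.12,0.05,0],[0,-0.12,0.05,0]]]' -1 20 >/dev/null; python3 rd.py;  python3 -m pendant '[[[0,-0.12,0.06,0],[0,-0.12,0.07,0],[0,-0.12,0.07,0],[0,-0.12,0.07,0],[0,-0.12,0.07,0],[0,-0.12,0.07,0],[0,-0.12,0.07,0],[0,-0.12,0.07,0],[0,-0.12,0.07,0],[0,-0.12,0.07,0]]]' -1 20 >/dev/null; python3 rd.py
```

```text
t31.17 x70.1 y35.3 z72.8 r80.9 phi25.8 gap0.1 F [ 1.087 -6.604 -2.493] Ft(+)4.73 mx-0.970 M [-0.995 -0.199 -0.008] tau [  3.292 -65.07  -50.158   1.654   1.041  -0.097]
t32.00 x70.2 y53.3 z53.5 r75.6 phi44.9 gap-0.2 F [ 0.587 -9.386 -1.773] Ft(+)5.32 mx-1.508 M [-1.536 -0.195  0.03 ] tau [  5.259 -64.794 -49.446   2.653   1.387  -0.094]
```

Run:
```python
from h import *
s=snapshot("side");
crop("side",s,265,110,110,110,7,"w1")
```

```text
(no output)
```

View pics/w1.png

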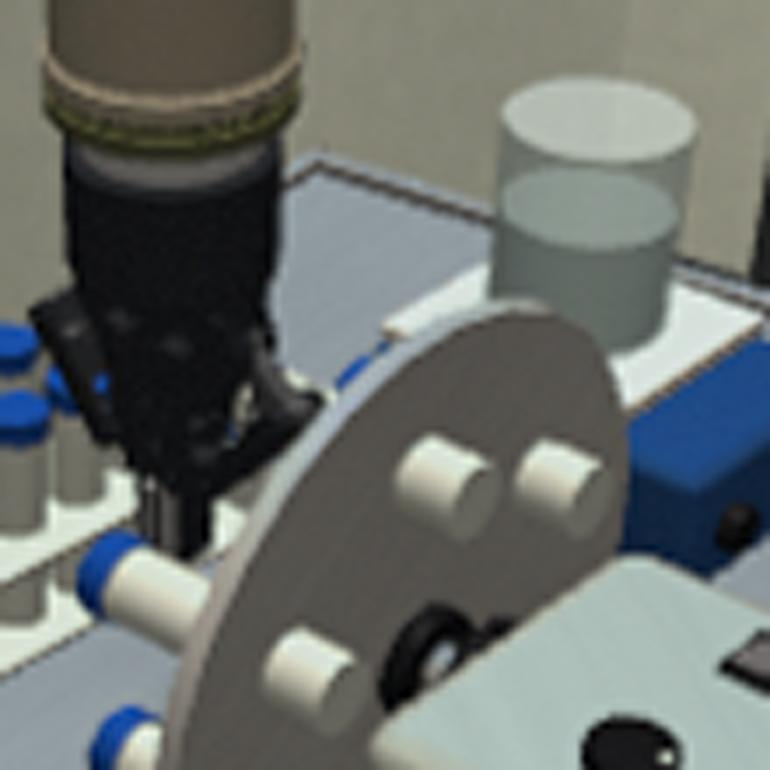

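Run:
```python
from wa import *
f=lambda x,y:np.array([265+x/7,110+y/7])
print(fit([f(335,688),f(466,505),f(580,500)],-35),fit([f(103,580)],85))
```

```text
(np.float64(6.000000000000001), np.float64(2.075651803292467)) (np.float64(7.499999999999999), np.float64(1.358009621617202))
```

```bash
python3 -m pendant '[[[0,0.1,-0.7,0],[0,0,-1,0],[0,0,-1,0],[0,0,-1,0],[0,0.3,-0.4,0],[0,0.8,0,0],[0,1,0,0],[0,1,0,0],[0,0.6,0,0],[0,0.1,0.1,0]]]' -1 20 >/dev/null; python3 rd.py
```

```text
t32.88 x67.4 y-19.3 z138.5 r139.8 phi-8.0 gap0.0 F [0.711 0.03  0.782] Ft(+)-0.21 mx-0.001 M [-0.     0.004  0.041] tau [  0.226 -64.878 -50.609  -0.28    0.109  -0.282]
```

```bash
python3 -m pendant '[[[0,0.15,0.4,0],[0.05,0.05,0.6,0],[0.05,0,0.6,0],[0,0,0.6,0],[0,0,0.3,0],[0,-0.1,0,0],[0,-0.15,0,0],[0,-0.15,0,0],[0,-0.13,0,0],[0,-0.13,0,0]]]' -1 20 >/dev/null; python3 rd.py; python3 -m pendant '[[[0,-0.13,0,0],[0,-0.13,0,0],[0,-0.13,0,0],[0,-0.13,0.02,0],[0,-0.13,0.02,0],[0,-0.13,0.02,0],[0,-0.13,0.02,0],[0,-0.13,0.02,0],[0,-0.13,0.02,0],[0,-0.13,0.02,0]]]' -1 20 >/dev/null; python3 rd.py
```

```text
t33.72 x66.6 y-10.1 z75.8 r76.5 phi-7.6 gap-0.1 F [-1.042 -2.196 -1.606] Ft(+)2.48 mx-0.359 M [-0.351  0.102  0.029] tau [  1.114 -66.181 -50.838   0.43    0.079  -0.095]
t34.55 x67.6 y18.0 z73.5 r75.7 phi13.8 gap0.2 F [-0.769 -2.111 -1.718] Ft(+)1.71 mx-0.338 M [-0.34  -0.003  0.013] tau [  1.182 -65.652 -50.856   0.459   0.294  -0.104]
```

```bash
python3 -m pendant '[[[0,-0.1,0.05,0],[0,-0.1,0.05,0],[0,-0.1,0.06,0],[0,-0.1,0.06,0],[0,-0.1,0.06,0],[0,-0.1,0.06,0],[0,-0.1,0.06,0],[0,-0.1,0.06,0],[0,-0.1,0.06,0],[0,-0.1,0.06,0]]]' -1 20 >/dev/null; python3 rd.py; python3 -m pendant '[[[0,-0.1,0.08,0],[0,-0.1,0.08,0],[0,-0.1,0.09,0],[0,-0.1,0.1,0],[0,-0.1,0.1,0],[0,-0.1,0.1,0],[0,-0.09,0.1,0],[0,-0.09,0.1,0],[0,-0.09,0.1,0],[0,-0.09,0.1,0]]]' -1 20 >/dev/null; python3 rd.py;  python3 - <<'E'
from h import *
s=snapshot("side");
crop("side",s,265,110,110,110,7,"w1")
E
```

```text
t35.38 x67.9 y39.7 z60.6 r72.5 phi33.2 gap0.2 F [-1.115 -3.629 -1.468] Ft(+)2.31 mx-0.481 M [-0.487 -0.038  0.039] tau [  1.771 -65.142 -50.481   0.75    0.435  -0.081]
t36.22 x68.0 y56.1 z38.1 r67.8 phi55.8 gap0.0 F [-0.989 -7.523 -1.52 ] Ft(+)3.00 mx-1.196 M [-1.201  0.01   0.007] tau [  4.315 -64.793 -49.526   2.101   0.813  -0.067]
```

View pics/w1.png

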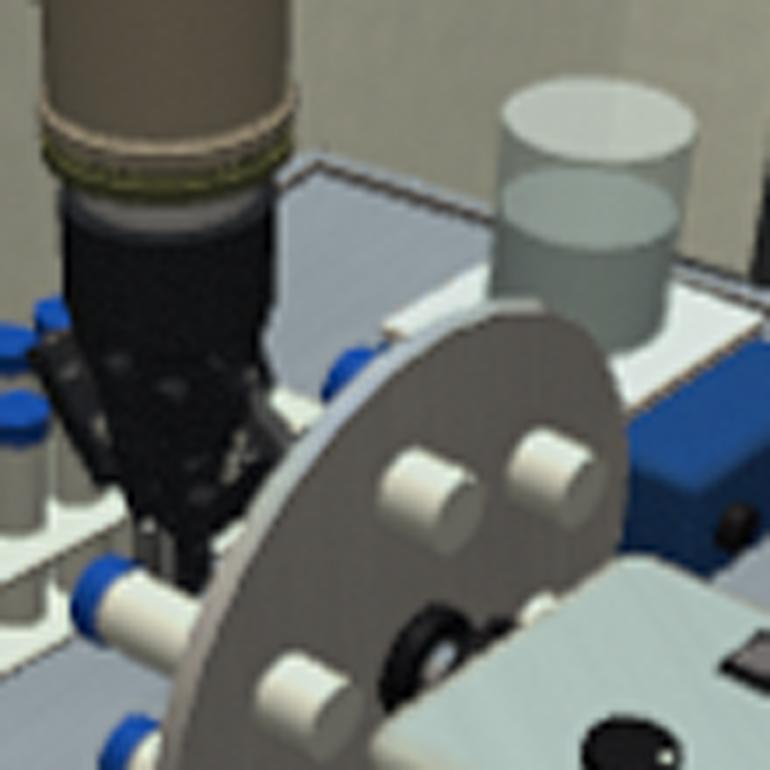

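Run:
```python
from wa import *
f=lambda x,y:np.array([265+x/7,110+y/7])
print(fit([f(332,712),f(452,520),f(575,490)],-35),fit([f(97,603)],85))
```

```text
(np.float64(12.000000000000002), np.float64(1.7723810874913868)) (np.float64(14.0), np.float64(1.3315682321078035))
```

```bash
python3 -m pendant '[[[0,0.1,-0.8,0],[0,0,-1,0],[0,0,-1,0],[0,0,-1,0],[0,0.2,-1,0],[0,0.6,-0.2,0],[0,1,0,0],[0,1,0,0],[0,0.6,0,0],[0,0.1,0.1,0]]]' -1 20 >/dev/null; python3 rd.py
```

```text
t37.10 x68.2 y-6.7 z138.7 r138.9 phi-2.8 gap0.1 F [-0.463 -0.103 -0.446] Ft(+)0.17 mx0.044 M [ 0.042 -0.026  0.026] tau [  0.136 -64.908 -50.586  -0.272   0.187  -0.285]
```

```bash
python3 -m pendant '[[[0,0.4,0,0],[0,0.2,0.4,0],[0,0,0.6,0],[0,0,0.7,0],[0,0,0.5,0],[0,0,0.2,0],[0,-0.15,0,0],[0,-0.15,0,0],[0,-0.15,0,0],[0,-0.13,0,0]]]' -1 20 >/dev/null; python3 rd.py; python3 -m pendant '[[[0,-0.12,0,0],[0,-0.12,0,0],[0,-0.12,0,0],[0,-0.12,0.02,0],[0,-0.12,0.02,0],[0,-0.12,0.02,0],[0,-0.12,0.02,0],[0,-0.12,0.02,0],[0,-0.12,0.03,0],[0,-0.12,0.03,0]]]' -1 20 >/dev/null; python3 rd.py
```

```text
t37.93 x65.2 y-6.3 z79.2 r79.4 phi-4.6 gap-0.2 F [-1.766 -4.943 -3.214] Ft(+)5.34 mx-0.842 M [-0.831  0.143  0.024] tau [  2.258 -65.655 -49.892   1.516   0.561  -0.087]
t38.77 x66.4 y19.2 z77.6 r79.9 phi13.9 gap0.4 F [ 0.577 -2.686 -2.629] Ft(+)1.90 mx-0.354 M [-0.359 -0.027  0.031] tau [  1.086 -65.64  -50.724   0.423   0.449  -0.102]
```

```bash
python3 -m pendant '[[[0,-0.1,0.07,0],[0,-0.1,0.07,0],[0,-0.1,0.07,0],[0,-0.1,0.07,0],[0,-0.1,0.06,0],[0,-0.1,0.06,0],[0,-0.1,0.06,0],[0,-0.1,0.06,0],[0,-0.1,0.06,0],[0,-0.1,0.06,0]]]' -1 20 >/dev/null; python3 rd.py; python3 -m pendant '[[[0,-0.1,0.08,0],[0,-0.1,0.08,0],[0,-0.1,0.09,0],[0,-0.1,0.1,0],[0,-0.1,0.1,0],[0,-0.1,0.1,0],[0,-0.09,0.1,0],[0,-0.09,0.1,0],[0,-0.09,0.1,0],[0,-0.09,0.1,0]]]' -1 20 >/dev/null; python3 rd.py;  python3 - <<'E'
from h import *
s=snapshot("side");
crop("side",s,265,110,110,110,7,"w1")
E
```

```text
t39.60 x66.8 y40.1 z63.8 r75.4 phi32.2 gap-0.3 F [-0.342 -4.364 -0.508] Ft(+)3.43 mx-0.639 M [-0.658 -0.16   0.053] tau [  2.101 -64.683 -49.774   0.947   0.774  -0.09 ]
t40.43 x67.0 y55.9 z42.4 r70.2 phi52.8 gap-0.2 F [-0.44  -7.81   0.166] Ft(+)4.86 mx-1.262 M [-1.259  0.093  0.051] tau [  4.545 -63.559 -48.51    2.28    0.906  -0.072]
```

View pics/w1.png

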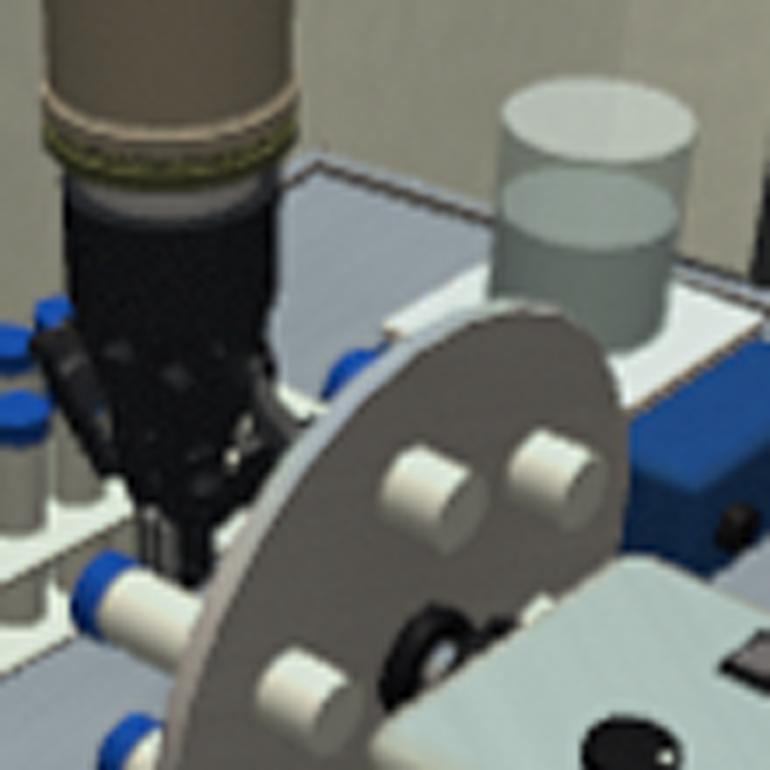

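```bash
cat > fitg.py <<'E'
import numpy as np
from scipy.optimize import least_squares
d=np.array([[23,.334],[48,.259],[67,.207],[72.2,.185],[92.8,.103],[112.8,.10],[133,.09],[153.7,.10],[173,.195],[192,.212]])
import sys
for a in sys.argv[1:]: d=np.vstack([d,[float(v) for v in a.split(',')]])
t=np.radians(d[:,0]);y=d[:,1]
for free in(0,1):
    f=lambda p:(p[2] if free else .31)-p[0]*np.sin(t-p[1])-y
    r=least_squares(f,[.25,.7,.31]);J=r.jac[:,:2+free];s=np.sqrt(np.mean(r.fun**2));C=np.linalg.inv(J.T@J)*s*s
    print(free,r.x[0],np.degrees(r.x[1]),r.x[2],"rms",s,"se deg",np.degrees(np.sqrt(C[1,1])),"res",r.fun.round(3))
    print("heavy angle psi now",d[-1,0]-np.degrees(r.x[1]),"bottom at T1=",180+np.degrees(r.x[1]))
E
python3 fitg.py
```

```text
0 0.21919207224016737 34.03107661118252 0.31 rms 0.016080582382180648 se deg 1.8391692357052947 res [ 0.018 -0.002 -0.016 -0.01   0.02  -0.005  0.003  0.02  -0.029  0.016]
heavy angle psi now 157.96892338881747 bottom at T1= 214.03107661118253
1 0.21091075532252987 34.631373919293026 0.30326558172628176 rms 0.015789239785640802 se deg 2.1363779272405012 res [ 0.012 -0.005 -0.017 -0.01   0.021 -0.003  0.005  0.019 -0.032  0.01 ]
heavy angle psi now 157.36862608070697 bottom at T1= 214.63137391929303
```

```bash
python3 -m pendant '[[[0,0.1,-0.8,0],[0,0,-1,0],[0,0,-1,0],[0,0,-1,0],[0,0.2,-0.9,0],[0,0.6,-0.1,0],[0,1,0,0],[0,1,0,0],[0,0.7,0,0],[0,0.3,0.1,0]]]' -1 20 >/dev/null; python3 rd.py
```

```text
t41.32 x66.2 y-12.0 z135.9 r136.5 phi-5.0 gap-0.2 F [-0.315 -0.778 -0.304] Ft(+)0.83 mx0.025 M [ 0.024 -0.012 -0.036] tau [  0.701 -65.565 -50.259  -0.249   0.25   -0.049]
```

```bash
python3 -m pendant '[[[0,0.25,0.1,0],[0,0.1,0.5,0],[0,0,0.6,0],[0,0,0.6,0],[0,0,0.4,0],[0,0,0.2,0],[0,-0.15,0,0],[0,-0.15,0,0],[0,-0.15,0,0],[0,-0.13,0,0]]]' -1 20 >/dev/null; python3 rd.py; python3 -m pendant '[[[0,-0.12,0,0],[0,-0.12,0,0],[0,-0.12,0,0],[0,-0.12,0.02,0],[0,-0.12,0.02,0],[0,-0.12,0.02,0],[0,-0.12,0.02,0],[0,-0.12,0.02,0],[0,-0.12,0.03,0],[0,-0.12,0.03,0]]]' -1 20 >/dev/null; python3 rd.py;  python3 - <<'E'
from h import *
s=snapshot("side");
crop("side",s,265,110,110,110,7,"w1")
E
```

```text
t42.15 x62.1 y-6.8 z75.0 r75.3 phi-5.1 gap-0.0 F [-1.134 -3.609 -2.453] Ft(+)3.91 mx-0.577 M [-0.566  0.129  0.009] tau [  1.216 -66.009 -50.34    0.771   0.381  -0.102]
t42.98 x62.4 y16.9 z72.1 r74.1 phi13.2 gap-0.2 F [ 0.767 -5.658 -3.576] Ft(+)4.59 mx-0.828 M [-0.837 -0.053 -0.019] tau [  2.971 -66.907 -51.044   1.385   0.992  -0.117]
```

View pics/w1.png

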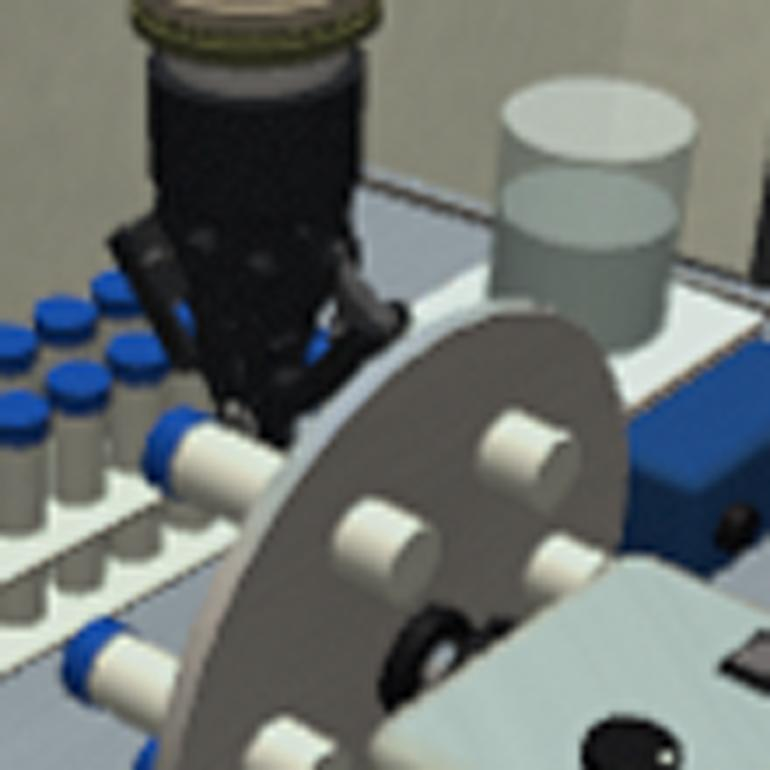

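```bash
python3 fitg.py 211.5,.305
python3 - <<'E'
from wa import *
f=lambda x,y:np.array([265+x/7,110+y/7])
print(fit([f(410,565),f(550,475)],-35),fit([f(168,450),f(83,660)],85))
E
```

```text
0 0.2191260574248889 33.834407403827136 0.31 rms 0.015386600146856923 se deg 1.6127246690251469 res [ 0.017 -0.003 -0.017 -0.011  0.019 -0.005  0.004  0.02  -0.028  0.017
 -0.004]
heavy angle psi now 177.66559259617287 bottom at T1= 213.83440740382713
1 0.21590185278400315 33.915990508097856 0.30742076949478886 rms 0.015319488648788925 se deg 1.6512168271197458 res [ 0.014 -0.004 -0.017 -0.011  0.02  -0.004  0.004  0.02  -0.029  0.015
 -0.007]
heavy angle psi now 177.58400949190215 bottom at T1= 213.91599050809785
(np.float64(31.0), np.float64(1.1061747965862103)) (np.float64(29.999999999999996), np.float64(0.9844275297337008))
```

```bash
python3 -m pendant '[[[0,0.2,0,0],[0,0.1,-0.5,0],[0,0,-1,0],[0,0,-1,0],[0,0,-1,0],[0,0,-1,0],[0,0.2,-0.8,0],[-0.3,0.2,-0.2,0],[-0.6,0.2,0,0],[-0.8,0,0,0]]]' -1 20 >/dev/null; python3 rd.py
```

```text
t43.87 x32.7 y6.9 z195.7 r195.8 phi2.0 gap0.2 F [-0.652 -0.419  0.056] Ft(+)0.48 mx-0.040 M [-0.046 -0.059  0.025] tau [  1.086 -56.763 -53.635  -0.158   0.26    0.169]
```

```bash
python3 -m pendant '[[[-0.6,0.1,0,0],[-0.5,0.1,0,0],[-0.2,0.1,0,0],[-0.1,0,0,0],[0,0,0.2,0],[0,0,0.4,0],[0,0,0.5,0],[0,0,0.5,0],[0,0,0.5,0],[0,0,0.3,0]]]' 0.3 20 >/dev/null; python3 rd.py
```

```text
t44.70 x1.2 y-0.7 z146.5 r146.5 phi-0.3 gap55.4 F [ 0.081  0.031 -1.655] Ft(+)-0.03 mx0.005 M [ 0.001 -0.04   0.008] tau [  0.019 -58.018 -52.475  -0.223   0.207  -0.   ]
```

```bash
python3 -m pendant '[[[-0.05,0,0.3,0],[0,0,0.3,0],[0,0,0.1,0],[0,0,0,0],[0,0,0,0],[0,0,0,0],[0,0,0,0],[0,0,0,0],[0,0,0,0],[0,0,0,0]]]' 0.3 20 >/dev/null; python3 rd.py; python3 -m pendant '[[[0,0,0,0],[0,0,0,0],[0,0,0,0],[0,0,0,0],[0,0,0,0],[0,0,0,0],[0,0,0,0],[0,0,0,0],[0,0,0,0],[0,0,0,0]]]' -1 40 >/dev/null; python3 rd.py;  python3 - <<'E'
from h import *
s=snapshot("side");t=snapshot("top")
crop("side",s,225,110,170,140,4,"w1")
crop("side",s,0,100,560,320,1.4,"w3");crop("top",t,100,100,320,220,2.4,"w4")
E
```

```text
t45.53 x-0.6 y-0.7 z128.5 r128.5 phi-0.3 gap55.5 F [-0.926 -0.323  0.449] Ft(+)0.41 mx-0.007 M [-0.009 -0.022  0.004] tau [  0.001 -56.162 -50.418  -0.215   0.08    0.   ]
t46.37 x-2.0 y-0.9 z129.5 r129.5 phi-0.4 gap9.8 F [-0.889 -0.041 -0.474] Ft(+)0.13 mx0.114 M [ 0.061 -0.532 -0.342] tau [  0.395 -55.632 -50.641  -0.409   0.152  -0.327]
```

View pics/w1.png

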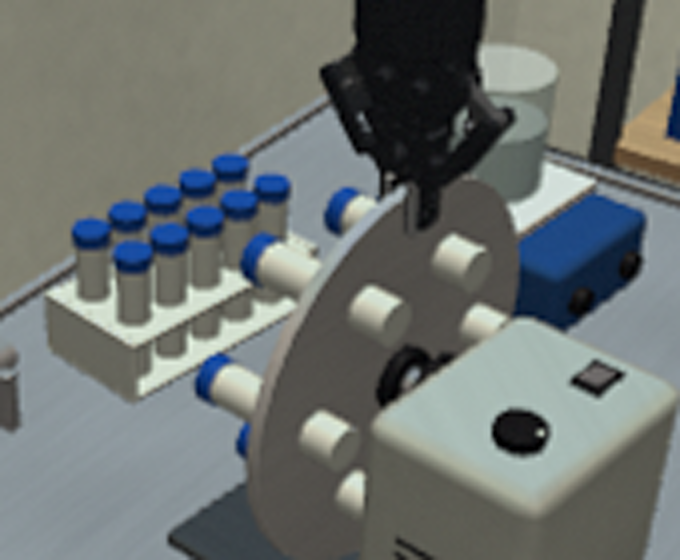

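View pics/w3.png

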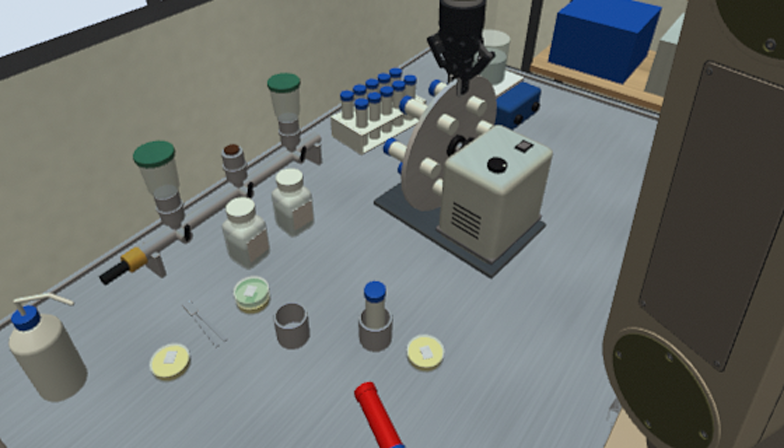

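View pics/w4.png

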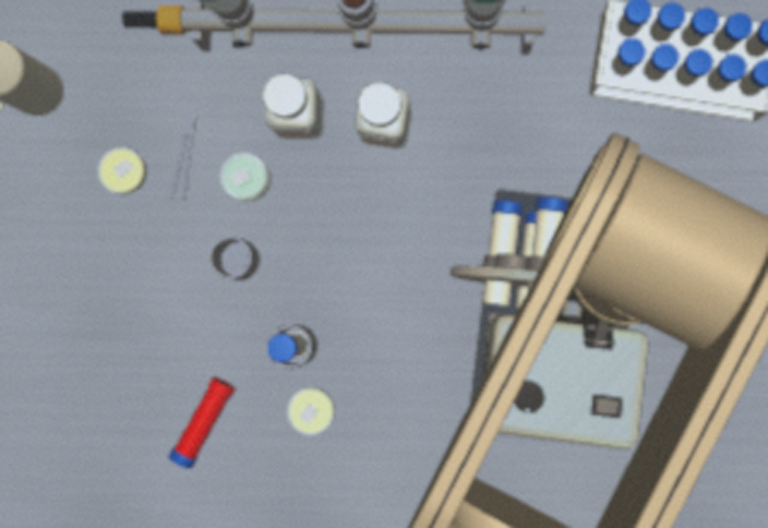

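```bash
python3 -m pendant '[[[0,0,0,0],[0,0,0,0],[0,0,0,0],[0,0,0,0],[0,0,0,0],[0,0,0,0],[0,0,0,0],[0,0,0,0],[0,0,0,0],[0,0,0,0]]]' >/dev/null; python3 rd.py
python3 - <<'E'
from wa import *
f=lambda x,y:np.array([225+x/4,110+y/4])
print(fit([f(394,328),f(477,272),f(343,448)],-35),fit([f(256,262),f(211,378)],85))
E
```

```text
t47.30 x-2.0 y-0.9 z129.5 r129.5 phi-0.4 gap9.5 F [-2.341  0.53   0.645] Ft(+)-0.29 mx0.057 M [ 0.001 -0.554 -0.328] tau [  0.427 -55.606 -50.649  -0.404   0.147  -0.333]
(np.float64(30.5), np.float64(1.1051770335343032)) (np.float64(31.5), np.float64(1.5811188280802233))
```

The wheel is at about 211° against a fitted 214°, and it is still and gripped. I'm handing in.

```bash
python3 -c "
from bench import *
print(hand_in())"
```

```text
the job is handed in; nothing more can be done
None
```

The spare tube is standing in the right-hand steel cup, cap up and let go. The wheel is held by its rim at the top with its heavy side straight down. I handed the job in at about 47 s; it gave no verdict.

- **Tube:** I lifted it near the cap and eased the grip until it swung upright. Then I lowered it into the cup and let go. The last pictures show it upright in the standing cup, with the other things on the bench apparently where they were; I checked that by eye only, not by measuring.
- **Feeling for the heavy side:** Turning the wheel by a rim grip gave muddled force readings. I pushed the wheel's tubes round with shut fingers instead. A first push at a poor height also gave two unusable readings, up to about 8 N on each axis, because the gripper was probably rubbing the rim. I left those out, along with two taken just as contact was made.
- **Result of the feel:** The 11 readings kept fit a heavy-side pull of about 0.22 N m with 0.31 N m drag, with a remaining error of about 0.015 N m. The last push needed about 0.305 N m, so almost no gravity pull is left.
- **Wheel position:** The heavy side should be 2–4° from straight down (fit uncertainty about 2°), against 15° allowed. Two readings from the camera picture agree with this within 1°.
- **Grip at hand-in:** The grip is set to 40 N, with the fingers closed on the plate at a 9.5 mm reading. The grasp point is about 130 mm from the hub and 2 mm off the plate's middle. It did not move over the last second. I could not measure the grip force on the plate directly.

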